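# Charge a grinding jar from the ball box

## Task

Charge the grinding jar for the mill: pry the flush lid of the ball box up with the blade of the spatula and stand it wide open, then scoop every grinding ball out of the box with the scoop and tip them into the jar; keep the balls clean by never touching them with the fingers. When no ball is left in the box, put the knobbed lid on the jar, shut the box fully and have the spatula and the scoop lying on the steel tray again, with the jar standing upright and the small reagent bottle left alone.

Things in the scene. Friction and masses are not known exactly. Their poses are not given: they have to be found in the camera images.
- media_box: Fixed grey plastic ball box, 146 (x) x 68 (y) x 46 (z) mm, walls 5 mm. Origin: centre of its underside; x points from the notched front wall to the hinge side, z up. Inside 136 x 58 mm, flat floor 6 mm above the bench as far as x = 50 mm, then a ramp rising at 40 degrees to the hinge-side wall. Side walls 46 mm high, flush with the shut lid's top; end walls 42 mm high.
- notch (a point): Centre of the pry notch, on the outer face of the front wall, 38.5 mm above the bench; the notch is a gap 36 mm wide in the middle of the wall, from z = 35 mm up to the underside of the shut lid at 42 mm.
- lid_hinge (a point): Middle of the hinge line at the hinge-side edge of the box, 44 mm above the bench; the hinge runs along the box's y.
- lid_edge (a point): Middle of the lid's free front edge, at mid thickness, 146 mm from the hinge line.
- lid (a joint): Hinge of the clear plastic lid (56 mm wide, 4 mm thick, 146 mm from hinge to free edge, set between the box's side walls), rad: 0 = shut flush, grows as it opens upward and over to the hinge side, stop at 1.65 (just past upright). A stiff hinge: it stays where it is left and takes about 1 to 1.5 N at the free edge.
- jar: Loose open steel grinding jar, outer diameter 91 mm over its rings (86 body), 70 mm high, inner diameter 76 mm, floor 8 mm thick, 0.6 kg, standing on the bench. Origin: centre of its underside, z up.
- jar_lid: Loose round steel lid of the jar, 0.15 kg: a disc 89 mm across and 6 mm thick; under it a plug 70 mm across and 8 mm deep that goes into the jar's mouth; on it a black knob 22 mm across, 18 to 36 mm above the plug's underside. Origin: centre of the plug's underside, z up; seated, it is 62 mm above the jar's underside. Lies plug down on the bench behind the jar.
- scoop: Square steel scoop, black handle, 0.1 kg. Origin: centre of the pan's underside; x points to the open lip, z up. Pan 44 (x) x 52 (y) mm, floor 1.6 mm thick; walls 2 mm thick, 22 mm high at the back, sides sloping down to nothing 8 mm behind the lip. A bent neck rises from the back to a level handle, 11 mm wide (y), 13 mm high, from x = -57 to -139 mm. Holds four or five balls.
- scoop_lip (a point): Middle of the scoop's lip, at its underside (x = +22 mm in the scoop's frame).
- scoop_grip (a point): A good place to grip the scoop: on the handle's centre line, 58 mm above the pan's underside, 81 mm behind its origin.
- spatula: Straight spatula, 150 mm long, 0.06 kg. Origin: on its underside, 50 mm behind the blade's tip; x points to the tip. Black handle 12 x 12 mm from x = -100 to -15 mm, lying flat on a face; blade from x = 0 to 50 mm, 1.6 mm thick, 18 mm wide (14 mm over the last 12 mm), its mid plane 6 mm above the underside.
- spatula_tip (a point): Middle of the tip of the spatula's blade.
- tray: Fixed low steel tray, 210 (x) x 190 (y) mm, floor 3 mm thick, rim 12 mm high. Origin: centre of its underside. Spatula and scoop lie side by side on it at the start, either one left.
- bottle_small: Bystander: small white reagent bottle with blue cap, 33 mm diameter, 62 mm high, to the right behind the jar. Origin: centre of its underside.
- ball_1: White ceramic grinding ball, 20 mm diameter, 25 g, polished (rolls down slopes of more than about 12 degrees); origin at its centre. Five to eight of ball_1 to ball_8 are there, in one layer on the box floor between its middle and the ramp; the front part is clear.
- ball_2: White ceramic grinding ball, 20 mm diameter, 25 g, polished (rolls down slopes of more than about 12 degrees); origin at its centre. Five to eight of ball_1 to ball_8 are there, in one layer on the box floor between its middle and the ramp; the front part is clear.
- ball_3: White ceramic grinding ball, 20 mm diameter, 25 g, polished (rolls down slopes of more than about 12 degrees); origin at its centre. Five to eight of ball_1 to ball_8 are there, in one layer on the box floor between its middle and the ramp; the front part is clear.
- ball_4: White ceramic grinding ball, 20 mm diameter, 25 g, polished (rolls down slopes of more than about 12 degrees); origin at its centre. Five to eight of ball_1 to ball_8 are there, in one layer on the box floor between its middle and the ramp; the front part is clear.
- ball_5: White ceramic grinding ball, 20 mm diameter, 25 g, polished (rolls down slopes of more than about 12 degrees); origin at its centre. Five to eight of ball_1 to ball_8 are there, in one layer on the box floor between its middle and the ramp; the front part is clear.
- ball_6: White ceramic grinding ball, 20 mm diameter, 25 g, polished (rolls down slopes of more than about 12 degrees); origin at its centre. Five to eight of ball_1 to ball_8 are there, in one layer on the box floor between its middle and the ramp; the front part is clear.
- ball_7: White ceramic grinding ball, 20 mm diameter, 25 g, polished (rolls down slopes of more than about 12 degrees); origin at its centre. Five to eight of ball_1 to ball_8 are there, in one layer on the box floor between its middle and the ramp; the front part is clear.
- ball_8: White ceramic grinding ball, 20 mm diameter, 25 g, polished (rolls down slopes of more than about 12 degrees); origin at its centre. Five to eight of ball_1 to ball_8 are there, in one layer on the box floor between its middle and the ramp; the front part is clear.
There are look-alikes about, which are no part of the job. Leave any red look-alike of the jar alone.

How it is judged:
On the way, in this order (a step that is already met when the one before it is completed fails the run):
1. the lid is levered up by the spatula's blade, with no finger on it (value of joint lid above 0.12 rad and contact force between spatula and lid above 0.2 N and contact force between the fingers and lid below 0.1 N), for 0.1 s.
2. the lid stands wide open (value of joint lid above 1.3 rad), for 0.2 s.
3. all the balls are in the jar (horizontal distance between each of ball_1, ball_2, ball_3, ball_4, ball_5, ball_6, ball_7, ball_8 and jar below 0.036 m and z of ball_1 in the frame of jar between 0 and 0.056 m and z of ball_2 in the frame of jar between 0 and 0.056 m and z of ball_3 in the frame of jar between 0 and 0.056 m and z of ball_4 in the frame of jar between 0 and 0.056 m and z of ball_5 in the frame of jar between 0 and 0.056 m and z of ball_6 in the frame of jar between 0 and 0.056 m and z of ball_7 in the frame of jar between 0 and 0.056 m and z of ball_8 in the frame of jar between 0 and 0.056 m), for 0.3 s.
At the end, for the whole second after the job is handed in: Every ball present in the jar (within 36 mm of its axis, under 56 mm high); jar upright and still, its lid seated level (plug's underside under 66 mm above the jar's, within 8 mm of its axis); box lid within 0.04 rad of shut; scoop pan and spatula blade lying still on the tray (all of step 3 and value of joint lid below 0.04 rad and horizontal distance between jar_lid and jar below 0.008 m and z of jar_lid in the frame of jar below 0.066 m and angle between the z axis of jar_lid and the z axis of jar, either way round below 0.08 rad and angle between jar's own z axis and vertical below 0.1 rad and linear speed of each of jar, scoop, spatula below 0.02 m/s and x of scoop in the frame of tray between -0.105 and 0.105 m and y of scoop in the frame of tray between -0.095 and 0.095 m and x of scoop_lip in the frame of tray between -0.105 and 0.105 m and y of scoop_lip in the frame of tray between -0.095 and 0.095 m and z of each of scoop, spatula in the frame of tray below 0.02 m and x of spatula in the frame of tray between -0.105 and 0.105 m and y of spatula in the frame of tray between -0.095 and 0.095 m and x of spatula_tip in the frame of tray between -0.105 and 0.105 m and y of spatula_tip in the frame of tray between -0.095 and 0.095 m); the robot touches nothing.
It fails at once if a ball is touched by the fingers (contact force between the fingers and ball_1 above 0.2 N or contact force between the fingers and ball_2 above 0.2 N or contact force between the fingers and ball_3 above 0.2 N or contact force between the fingers and ball_4 above 0.2 N or contact force between the fingers and ball_5 above 0.2 N or contact force between the fingers and ball_6 above 0.2 N or contact force between the fingers and ball_7 above 0.2 N or contact force between the fingers and ball_8 above 0.2 N).
It fails at once if the reagent bottle is pushed away or knocked over (distance of bottle_small from where it was at the start of the episode above 0.03 m or angle between bottle_small's own z axis and vertical above 0.5 rad).
Of ball_1, ball_2, ball_3, ball_4, ball_5, ball_6, ball_7, ball_8 only 5 to 8 are there at a start; the rules pass over those that are not, and their reading is None.
At some moment in a run one of jar, jar_lid may be knocked a few centimetres aside while the robot is not near it.
It also fails if it takes over 208 s, if anything falls off the work surface, if the arm or the gripper's body presses on something with over 40 N, if the wrist force passes 120 N, or if a joint passes its speed limit or range.

## Robot

A 7-joint arm with a two-finger parallel gripper is mounted at the origin on a cart in front of the work surface, level with it; the furniture and walls round the work are solid. World frame = base frame: x ahead of the robot, y to its left, z up, the work surface at z = 0. Lengths are in m, angles in rad, forces in N, time in s.
With the tool pointing down it reaches from about 0.425 to 1.025 m from the base axis. Payload 3.6 kg.
Tool frame: the origin (TCP) lies midway between the tips of the shut fingers; the grasp point (between the pads) lies 19 mm behind it; z points along the fingers, y is the direction in which the jaws open and shut (so a half turn about z gives the same grasp; the last joint's range is limited). The gripper opens to 85 mm and grips with 20 to 120 N. Pads are 22 mm wide; open, the fingers measure 114 mm over their backs; the gripper's body (76 mm by 85 mm) begins 54 mm behind the grasp point. The pads swing forward as they close: fully open they stand 13 mm farther back than shut.
Start: joints at [-1.423, 0.591, 0.048, 1.609, -0.033, 0.943, -0.034], TCP at [0.174, 0.704, 0.231] pointing down, gripper open.
Joint ranges: [-2.69, 2.69], [-0.47, 2.24], [-1.27, 1.36], [0.19, 2.51], [-1.53, 4.68], [0.08, 2.07], [-3.09, 3.09]. Speed limits (rad/s): [2.57, 2.57, 3.14, 3.14, 3.14, 3.14, 3.14].

## Interface

Orientations are given as [roll, pitch, yaw] about the fixed x, y, z axes, in that order (R = Rz(yaw) Ry(pitch) Rx(roll)).
In Python, from cell import robot gives the robot as it stands.
- The arm moves only by the tool carry_out, never from a script. Its argument "motion" is a list of rows, each a list of 7 numbers: the turn, a rotation vector about the world's x, y, z in degrees, then the shift along the world's x, y, z in m, then the opening, from 0 (shut) to 1 (fully open). A call has 1 to 10 rows; each row shifts and turns the pose as measured when the row begins; what a row does not reach is not made up. A row lasts 1/12 s, in which the tool goes at most 41.7 mm and 7.16 degrees, less where a joint would pass 70% of its speed; a pose out of reach is approached as far as the arm can. A call with a gripper value outside its range is refused whole. The fingers move at their own pace and stop on an object; the grip force is fixed at half the most. Time passes only in rows, so rows that do not move let the fingers close. It gives the time, the measured TCP pose, the force and the opening at its end, in the units of the state.
- robot.sense(): the state, without advancing time (a new reading comes with each control period).
- robot.camera(name): name is "scene" or "side" or "wrist"; returns a dict with "frame" (384x512x3 uint8, red, green, blue), "range_z" (384x512 float32, m along the optical axis (not along the pixel's ray), 0 where there is no reading), "camera_matrix" (3x3 intrinsics, pixels), "T" (4x4, takes a point from camera to world coordinates); the wrist camera has in their place "mount" (4x4, takes a point from camera to tool coordinates, whose origin is the TCP and whose axes are the flange's). Camera axes: x right, y down, z forward; pixel columns grow to the right and rows downward; lengths in m; the calibration is good to about 2 mm. A picture is of the moment at which its call begins: read the wrist's pose just before it.
- robot.hand_in(): hands the job in, once; it reports no verdict.
The state is a dict: "time_s": time; "joint_pos": joint angles; "dq": joint speeds; "joint_efforts": joint torques, N m; "eef_pos": TCP position; "eef_rot": TCP orientation; "ft_force": force on the tool from outside, world axes, zero at the start; "moment": the same for the moment, N m; "grip_width": finger opening in m.
Only numpy, scipy, OpenCV 4.12 (cv2) and the standard library are available. Lean on these libraries where they do the work, as an engineer would, in place of code of your own. Each camera call takes 0.05 s, during which the arm holds its last target. There are 200 camera calls.

## Working session

There is one attempt and no reset: what is moved stays moved. The work goes in short steps, Python scripts to look and compute and a tool call to move; the robot and the scene stay as the last step left them, time stands still between calls to the robot, and variables do not carry over. Pictures are saved under pics/ and viewed, about 12 in all and at most 16, crops included, and the job is handed in when it is done.

Besides the shell and the picture viewer there is one more tool, called after ">>>" in YAML: its name, and indented under it one key for each argument. carry_out: Moves the arm, as the interface text tells. Its arguments: {"type":"object","properties":{"motion":{"type":"array"}},"required":["motion"]}

```bash
ls; mkdir -p pics; cat > h.py <<'E'
import numpy as np, cv2
from cell import robot
from scipy.spatial.transform import Rotation as R
def Tee(s=None):
    s=s or robot.sense(); T=np.eye(4); T[:3,:3]=R.from_euler('xyz',s['eef_rot']).as_matrix(); T[:3,3]=s['eef_pos']; return T
def cam(n):
    s=robot.sense(); c=robot.camera(n)
    c['W']=c['T'] if n!='wrist' else Tee(s)@c['mount']; return c
def pts(c):
    z=c['range_z']; K=c['camera_matrix']; v,u=np.mgrid[:z.shape[0],:z.shape[1]]
    p=np.stack([(u-K[0,2])/K[0,0]*z,(v-K[1,2])/K[1,1]*z,z],-1)
    P=p@c['W'][:3,:3].T+c['W'][:3,3]; P[z==0]=np.nan; return P
def ray(c,u,v,h):
    K=c['camera_matrix']; d=c['W'][:3,:3]@np.array([(u-K[0,2])/K[0,0],(v-K[1,2])/K[1,1],1]); o=c['W'][:3,3]
    return o+d*(h-o[2])/d[2]
def proj(c,P):
    p=np.linalg.inv(c['W'])@np.append(P,1); q=c['camera_matrix']@p[:3]; return q[:2]/q[2]
def save(c,n,crop=None,k=1):
    f=c['frame'][:,:,::-1]
    if crop: x0,y0,x1,y1=crop; f=f[y0:y1,x0:x1]
    cv2.imwrite('pics/'+n,cv2.resize(f,None,fx=k,fy=k,interpolation=cv2.INTER_CUBIC))
E
python3 - <<'E'
from h import *
import pickle
s=robot.sense(); print(s)
cs={n:cam(n) for n in('scene','side','wrist')}
pickle.dump(cs,open('c0.pkl','wb'))
for n,c in cs.items(): print(n,c['camera_matrix'].round(1).tolist(),c['W'].round(3).tolist(),c.get('mount'))
f=np.vstack([np.hstack([cs['scene']['frame'],cs['side']['frame']])])
cv2.imwrite('pics/a.png',cv2.resize(cs['scene']['frame'][:,:,::-1],None,fx=1.56,fy=1.56))
cv2.imwrite('pics/b.png',cv2.resize(cs['side']['frame'][:,:,::-1],None,fx=1.56,fy=1.56))
E
```

```text
pics
{'time_s': 0.0, 'joint_pos': array([-1.42253036,  0.59212719,  0.0483317 ,  1.60987344, -0.0332892 ,
        0.94270549, -0.03370901]), 'dq': array([-0.00123686, -0.00079856,  0.0004327 , -0.0005066 ,  0.00090483,
       -0.00173772,  0.00053205]), 'joint_efforts': array([-4.77948015e-04, -5.48697889e+01,  1.54652562e+00, -1.98130846e+01,
        9.37662728e-03,  8.72439734e-03,  4.20491631e-06]), 'eef_pos': array([0.17339032, 0.70307855, 0.23011683]), 'eef_rot': array([-3.13928961e+00,  1.56674441e-04,  2.89987692e+00]), 'ft_force': array([-0.17532765,  0.07472399, -0.26151934]), 'moment': array([-0.00059305, -0.0313167 , -0.04520799]), 'grip_width': 0.08558751947378812}
scene [[440.6, 0.0, 252.7], [0.0, 440.6, 194.7], [0.0, 0.0, 1.0]] [[0.902, -0.291, 0.318, 0.035], [-0.431, -0.623, 0.653, -1.102], [0.008, -0.726, -0.687, 1.161], [0.0, 0.0, 0.0, 1.0]] None
side [[368.6, 0.0, 262.5], [0.0, 368.6, 191.1], [0.0, 0.0, 1.0]] [[-0.97, -0.169, 0.174, 0.335], [-0.242, 0.623, -0.744, 0.85], [0.017, -0.764, -0.645, 0.845], [0.0, 0.0, 0.0, 1.0]] None
wrist [[299.4, 0.0, 257.5], [0.0, 299.4, 192.6], [0.0, 0.0, 1.0]] [[0.24, 0.92, 0.31, 0.094], [0.971, -0.227, -0.077, 0.723], [-0.001, 0.319, -0.948, 0.374], [0.0, 0.0, 0.0, 1.0]] [[-2.71337947e-04 -9.47620151e-01 -3.19399398e-01  8.19803096e-02]
 [ 9.99999326e-01 -6.17617158e-04  9.82871919e-04 -4.50027771e-04]
 [-1.12865579e-03 -3.19398916e-01  9.47619680e-01 -1.43558010e-01]
 [ 0.00000000e+00  0.00000000e+00  0.00000000e+00  1.00000000e+00]]
```

View pics/a.png

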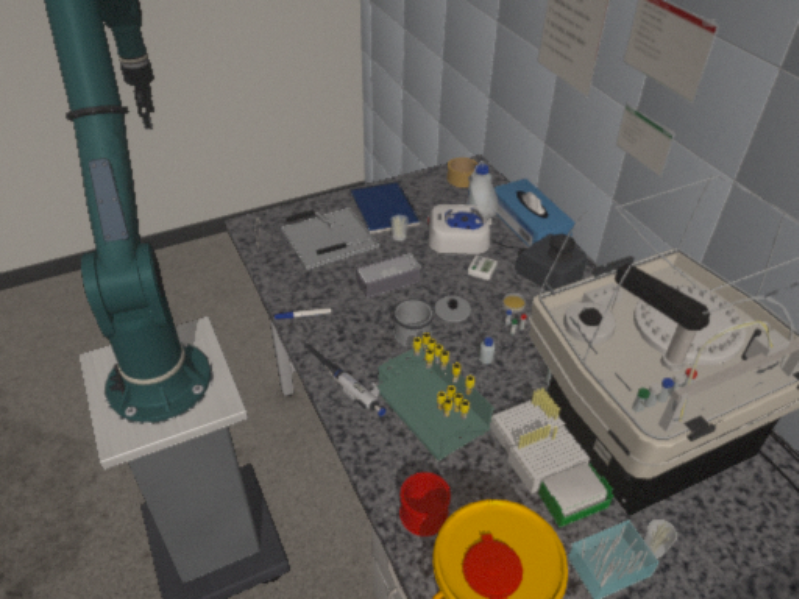

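View pics/b.png

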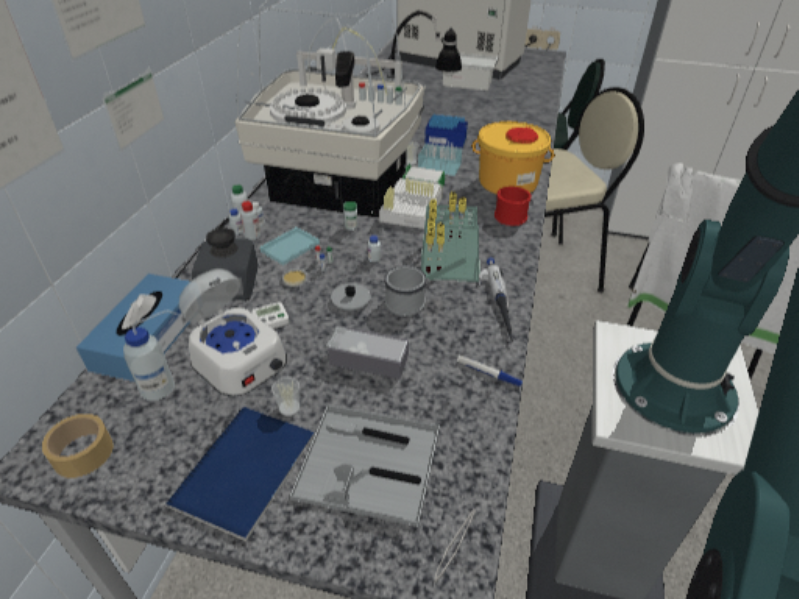

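Scene view: tray (328,237), grey box (389,274), steel jar (412,320), knobbed lid (453,308), bottle (487,350); the red jar (425,505) is the look-alike. The grey steel jar is the right one: open, metallic, with the lid behind it.

```bash
python3 - <<'E'
from h import *
import pickle
cs=pickle.load(open('c0.pkl','rb'))
reg={'scene':{'tray':(328,237,60,40),'box':(389,274,45,30),'jar':(412,322,26,36),'lid':(453,308,24,20),'bot':(487,350,12,18)},
'side':{'tray':(368,463,85,65),'box':(367,355,55,40),'jar':(405,290,28,30),'lid':(350,295,26,22),'bot':(374,247,12,18)}}
for n in reg:
    c=cs[n]; P=pts(c); f=c['frame'].astype(int)
    for k,(u,v,du,dv) in reg[n].items():
        u,v,du,dv=[int(x/1.56) for x in(u,v,du,dv)]
        sl=(slice(v-dv,v+dv),slice(u-du,u+du)); Q=P[sl].reshape(-1,3); g=f[sl].reshape(-1,3)
        def rect(m):
            if m.sum()<5: return m.sum()
            r=cv2.minAreaRect((Q[m][:,:2]*1000).astype(np.float32)); return int(m.sum()),np.round(r[0],1),np.round(r[1],1),round(r[2],1),'zmed',np.nanmedian(Q[m][:,2]).round(4)
        z=Q[:,2]
        print(n,k,'zmax',np.nanmax(z).round(3), 'nan',np.isnan(z).sum())
        if k=='tray': print('  rim',rect((z>0.007)&(z<.03)&(g.sum(1)>250)),'\n  dark',rect(g.sum(1)<150))
        if k=='box': print('  top',rect((z>0.036)&(z<.06)))
        if k=='jar': print('  top',rect((z>0.062)&(z<.08)))
        if k=='lid': print('  disc',rect((z>0.009)&(z<.018)),'knob',rect((z>.028)))
        if k=='bot': print('  top',rect((z>0.045)))
for n,b in (('scene',(160,110,340,260)),('side',(180,220,300,350))):
    save(cs[n],'c_'+n+'.png',b,4 if n=='scene' else 4)
E
```

```text
scene tray zmax 0.069 nan 15
  rim (256, array([535.4, 309.9]), array([278.7, 197. ]), 2.5, 'zmed', np.float64(0.0103)) 
  dark (144, array([570.4, 314.5]), array([265.5, 295.7]), 82.9, 'zmed', np.float64(0.012))
scene box zmax 0.073 nan 5
  top (498, array([595.3,  26.3]), array([190.2, 153.6]), 89.8, 'zmed', np.float64(0.0442))
scene jar zmax 0.121 nan 5
  top (235, array([ 547. , -151.3]), array([187.4,  89.4]), 64.6, 'zmed', np.float64(0.0691))
scene lid zmax 0.072 nan 6
  disc (258, array([686.4, -84.9]), array([89.2, 86.8]), 60.4, 'zmed', np.float64(0.0129)) knob (51, array([ 640.1, -105.3]), array([130.3,  26.6]), 28.2, 'zmed', np.float64(0.0471))
scene bot zmax 0.065 nan 2
  top (57, array([ 681.3, -252.7]), array([30.6, 27.1]), 25.6, 'zmed', np.float64(0.0542))
side tray zmax 0.07 nan 28
  rim (747, array([562.4, 315.8]), array([282.1, 192.8]), 2.2, 'zmed', np.float64(0.0109)) 
  dark (321, array([543.1, 348.3]), array([289.2, 177.9]), 7.2, 'zmed', np.float64(0.0156))
side box zmax 0.051 nan 15
  top (874, array([599.1,  86.5]), array([ 74.4, 152.3]), 88.6, 'zmed', np.float64(0.0455))
side jar zmax 0.073 nan 2
  top (179, array([ 570.8, -104.1]), array([85.5, 92.5]), 13.4, 'zmed', np.float64(0.0682))
side lid zmax 0.038 nan 4
  disc (297, array([690.9, -78.2]), array([86.3, 88.2]), 45.7, 'zmed', np.float64(0.0136)) knob (29, array([691.1, -78.7]), array([17.3, 25. ]), 61.0, 'zmed', np.float64(0.0337))
side bot zmax 0.063 nan 2
  top (42, array([ 686.8, -243.7]), array([27.1, 26.1]), 70.9, 'zmed', np.float64(0.0545))
```

View pics/c_side.png

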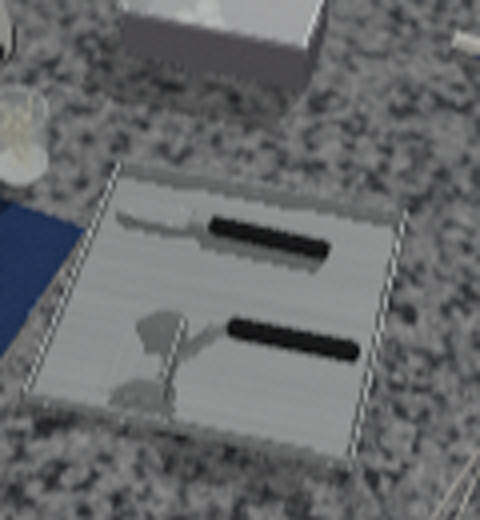

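>>> carry_out:
  motion:
    - [0,0,3.5,0.022,-0.028,0.012,1]
    - [0,0,3.5,0.022,-0.028,0.012,1]
    - [0,0,3.5,0.022,-0.028,0.012,1]
    - [0,0,3.5,0.022,-0.028,0.012,1]
    - [0,0,0,0.022,-0.028,0.012,1]
    - [0,0,0,0.022,-0.028,0.012,1]
    - [0,0,0,0.022,-0.028,0.012,1]
    - [0,0,0,0.022,-0.028,0.012,1]
    - [0,0,0,0.022,-0.028,0.012,1]
    - [0,0,0,0.022,-0.028,0.012,1]

```text
time_s: 0.98
eef_pos: [0.386, 0.4144, 0.3463]
eef_rot: [-3.131, -0.011, -3.105]
ft_force: [0.0, -0.4, 0.6]
grip_width: 0.0854
```

>>> carry_out:
  motion:
    - [0,0,0,0.022,-0.028,0,1]
    - [0,0,0,0.022,-0.028,0,1]
    - [0,0,0,0.022,-0.028,0,1]
    - [0,0,0,0.022,-0.028,0,1]
    - [0,0,0,0.022,-0.028,0,1]
    - [0,0,0,0,-0.01,0,1]
    - [0,0,0,0,0,0,1]

```text
time_s: 1.57
eef_pos: [0.5064, 0.2463, 0.35]
eef_rot: [-3.131, -0.004, -3.12]
ft_force: [-0.2, 0.8, 0.2]
grip_width: 0.0852
```

```bash
python3 - <<'E'
from h import *
import pickle
s=robot.sense(); print(s['eef_pos'],np.degrees(s['eef_rot']),s['joint_pos'],s['time_s'])
c=cam('wrist'); pickle.dump(c,open('w1.pkl','wb')); save(c,'w1.png',None,1.56)
E
```

```text
[0.50639234 0.24632974 0.35004818] [-179.40100042   -0.22787346 -178.77513834] [-0.64247016  0.26712137  0.13289806  1.84463072 -0.03205254  1.0407644
  1.09443539] 1.5667
```

View pics/w1.png

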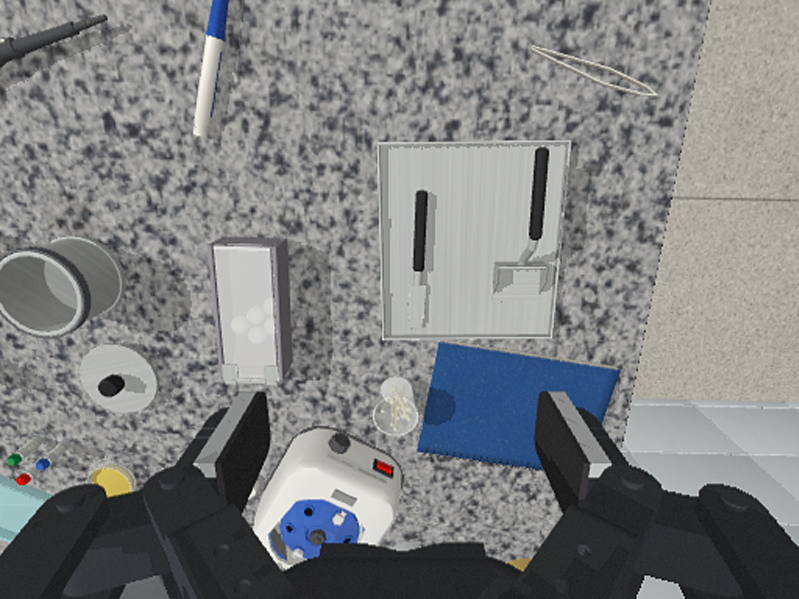

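Wrist view: box with hinge plates at the +x end (235,375)/(270,372) and the front wall facing the robot; balls near (258,322). Spatula handle (420,230) with blade to (416,325); scoop handle (539,193), pan (523,280).

```bash
cat > m.py <<'E'
from h import *
def pc(Q): 
    m=Q.mean(0); w,v=np.linalg.eigh(np.cov((Q-m).T)); d=v[:,-1]; d=d*np.sign(d[0]); t=(Q-m)@d
    return m.round(4), round(float(np.degrees(np.arctan2(d[1],d[0]))),2),(t.min().round(4),t.max().round(4))
def handles(c,zs=(0.015,0.058+0.003+0.0065),box=None):
    P=pts(c); dark=(c['frame'].astype(int).sum(2)<130)&(P[...,0]<.72)&(P[...,0]>.35)&(np.nan_to_num(P[...,2],nan=9)<.2)&(np.arange(384)[:,None]<240)
    n,l,st,ce=cv2.connectedComponentsWithStats(dark.astype(np.uint8))
    for i in range(1,n):
        if st[i,4]>120:
            m=l==i; print('dark',(ce[i]*1.56).round(),st[i,4],'z',np.nanmedian(P[m][:,2]).round(4),*pc(P[m][:,:2]))
E
python3 - <<'E'
from m import *
import pickle
c=pickle.load(open('w1.pkl','rb')); P=pts(c)
handles(c)
x,y,z=np.moveaxis(P,-1,0)
v,u=np.mgrid[:384,:512]
m=(z>.038)&(z<.05)&(u*1.56<310)&(u*1.56>195)&(v*1.56<395)&(v*1.56>225)
n,l,st,_=cv2.connectedComponentsWithStats(m.astype(np.uint8)); i=1+st[1:,4].argmax(); q=(l==i)
Q=P[q]; r=cv2.minAreaRect((Q[:,:2]*1000).astype(np.float32)); print('box top',r,np.median(Q[:,2]))
for p in [(212,240),(287,237),(222,385),(290,382)]: print(p,ray(c,p[0]/1.56,p[1]/1.56,.046).round(4))
# tray
m=(z>.007)&(z<.018)&(u*1.56>370)&(u*1.56<580)&(v*1.56>130)&(v*1.56<345)&(c['frame'].sum(2)>200)
for p in [(378,143),(571,141),(384,339),(553,338)]: print('tray',p,ray(c,p[0]/1.56,p[1]/1.56,.012).round(4))
b=(x>.66)&(x<.72)&(y>-.12)&(y<-.03)
mk=(z>.028)&(z<.05)&b; print('knob',pc(P[mk][:,:2]),mk.sum())
print('spat tip',ray(c,416/1.56,326/1.56,.009).round(4),'scoop lip corners',[ray(c,a/1.56,298/1.56,.003).round(4) for a in(498,548)])
for p in [(420,192),(418,270),(541,150),(537,240)]: print(ray(c,p[0]/1.56,p[1]/1.56,.015 if p[0]<500 else .067).round(4))
E
```

```text
dark [538. 195.] 244 z 0.0674 [0.4649 0.3646] 1.17 (np.float64(-0.0399), np.float64(0.0396))
dark [420. 233.] 206 z 0.0151 [0.5112 0.2619] -1.48 (np.float64(-0.0423), np.float64(0.0388))
box top ((597.2522583007812, 85.81932067871094), (68.43517303466797, 153.43771362304688), 89.26176452636719) 0.046650211902597216
(212, 240) [0.5165 0.0588 0.046 ]
(287, 237) [0.5119 0.132  0.046 ]
(222, 385) [0.6749 0.0526 0.046 ]
(290, 382) [0.6694 0.1264 0.046 ]
tray (378, 143) [0.4236 0.2179 0.012 ]
tray (571, 141) [0.4178 0.4058 0.012 ]
tray (384, 339) [0.6313 0.2257 0.012 ]
tray (553, 338) [0.6254 0.4139 0.012 ]
knob (array([ 0.686 , -0.0789]), -60.0, (np.float64(-0.0084), np.float64(0.0134))) 139
spat tip [0.616  0.2611 0.009 ] scoop lip corners [array([0.5829, 0.3507, 0.003 ]), array([0.5816, 0.4057, 0.003 ])]
[0.4693 0.2604 0.015 ]
[0.55  0.261 0.015]
[0.4265 0.3626 0.067 ]
[0.5053 0.368  0.067 ]
```

>>> carry_out:
  motion:
    - [0,0,-1.2,0.006,0.015,-0.035,0.35]
    - [0,0,0,0,0,-0.035,0.35]
    - [0,0,0,0,0,-0.035,0.35]
    - [0,0,0,0,0,-0.035,0.35]
    - [0,0,0,0,0,-0.035,0.35]
    - [0,0,0,0,0,-0.035,0.35]
    - [0,0,0,0,0,-0.035,0.35]
    - [0,0,0,0,0,-0.025,0.35]
    - [0,0,0,0,0,-0.015,0.35]
    - [0,0,0,0,0,0,0.35]

```text
time_s: 2.45
eef_pos: [0.503, 0.2884, 0.0569]
eef_rot: [3.129, 0.002, -3.113]
ft_force: [0.5, 0.5, 0.2]
grip_width: 0.03
```

```bash
python3 - <<'E'
from m import *
s=robot.sense(); print(s['eef_pos'],np.degrees(s['eef_rot']),s['grip_width'])
c=cam('wrist'); handles(c); save(c,'w2.png',None,1.4)
E
```

```text
[0.50303756 0.28838382 0.05689861] [ 1.79282339e+02  1.27353240e-01 -1.78384335e+02] 0.030020865851174524
dark [657. 268.] 2664 z 0.0669 [0.4551 0.3628] 1.1 (np.float64(-0.0312), np.float64(0.0375))
dark [340. 315.] 1149 z 0.0153 [0.4908 0.262 ] -1.49 (np.float64(-0.0239), np.float64(0.0284))
```

View pics/w2.png

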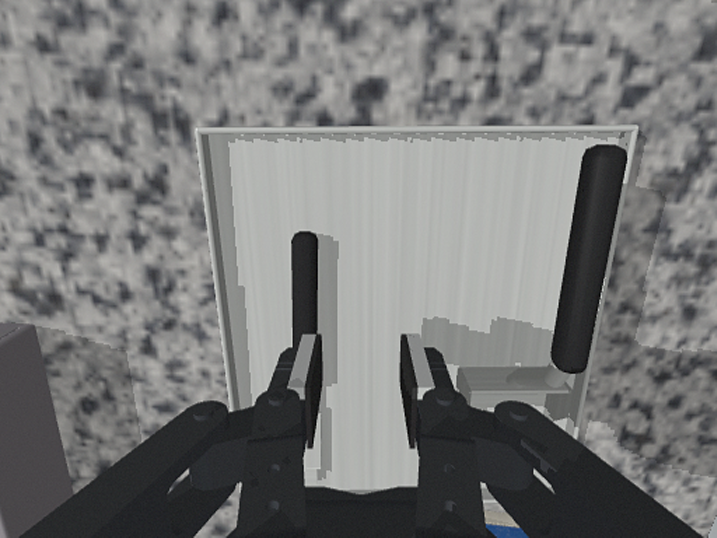

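>>> carry_out:
  motion:
    - [0.7,0,-2.4,0.009,-0.0265,0,0.35]
    - [0,0,0,0,0,0,0.35]
    - [0,0,0,0,0,0,0.35]
    - [0,0,0,0,0,0,0.35]

```text
time_s: 2.83
eef_pos: [0.5129, 0.2691, 0.0616]
eef_rot: [3.109, 0.007, 3.134]
ft_force: [-0.8, -0.8, 0.3]
grip_width: 0.03
```

```bash
cat >> h.py <<'E'
def delta(pos,yaw,pitch=0):
    """turn(deg)+shift to pose: tool down with tool x at world yaw (deg)+180; pitch = nose-down about the tool-forward's left axis"""
    T=Tee(); Rt=(R.from_euler('z',yaw,degrees=True)*R.from_euler('y',pitch,degrees=True)*R.from_euler('xyz',[180,0,180],degrees=True))
    d=(Rt*R.from_matrix(T[:3,:3]).inv()).as_rotvec(degrees=True)
    s=robot.sense(); print('t',s['time_s'],'pos',T[:3,3].round(4),'turn',d.round(2),'shift',(np.array(pos)-T[:3,3]).round(4),'w',s['grip_width'],'F',s['ft_force'].round(1),'dq',np.abs(s['dq']).max().round(3))
E
python3 -c "
from h import *
delta((.513,.2615,.006),-.8)"
```

```text
t 2.8333 pos [0.5129 0.2691 0.0616] turn [-1.85  0.44 -0.4 ] shift [ 0.0001 -0.0076 -0.0556] w 0.029958591086057834 F [-0.8 -0.8  0.3] dq 0.024
```

>>> carry_out:
  motion:
    - [-1.85,0.4,-0.4,0,-0.0075,-0.01,0.35]
    - [0,0,0,0,0,0,0.35]
    - [0,0,0,0,0,0,0.35]

```text
time_s: 3.08
eef_pos: [0.5147, 0.2648, 0.0553]
eef_rot: [3.138, 0.006, 3.13]
ft_force: [-0.3, -0.7, 0.6]
grip_width: 0.0299
```

```bash
python3 -c "
from h import *
delta((.513,.2615,.006),-.8)"
```

```text
t 3.0833 pos [0.5147 0.2648 0.0553] turn [-0.23  0.37 -0.12] shift [-0.0017 -0.0033 -0.0493] w 0.02986251607566827 F [-0.3 -0.7  0.6] dq 0.017
```

>>> carry_out:
  motion:
    - [-0.3,0.4,0,-0.002,-0.004,-0.02,0.35]
    - [0,0,0,0,0,-0.015,0.35]
    - [0,0,0,0,0,-0.01,0.35]
    - [0,0,0,0,0,-0.003,0.35]
    - [0,0,0,0,0,0,0.35]
    - [0,0,0,0,0,0,0.35]

```text
time_s: 3.58
eef_pos: [0.515, 0.2663, 0.0106]
eef_rot: [3.134, 0.007, 3.134]
ft_force: [-0.9, 0.6, -0.0]
grip_width: 0.0297
```

```bash
python3 -c "
from h import *
delta((.513,.2615,.006),-.8)"
```

```text
t 3.5833 pos [0.515  0.2663 0.0106] turn [-0.41  0.42 -0.37] shift [-0.002  -0.0048 -0.0046] w 0.02967131790869753 F [-0.9  0.6 -0. ] dq 0.006
```

>>> carry_out:
  motion:
    - [-0.4,0.4,-0.3,-0.002,-0.005,-0.005,0.35]
    - [0,0,0,0,-0.002,-0.002,0.35]
    - [0,0,0,0,0,0,0]
    - [0,0,0,0,0,0,0]
    - [0,0,0,0,0,0,0]
    - [0,0,0,0,0,0,0]
    - [0,0,0,0,0,0,0]

```text
time_s: 4.17
eef_pos: [0.5141, 0.2591, 0.0055]
eef_rot: [3.14, 0.003, 3.128]
ft_force: [-0.1, 0.7, -0.9]
grip_width: 0.01
```

```bash
python3 -c "
from h import *
delta((.513,.2615,.006),-.8)"
```

```text
t 4.1667 pos [0.5141 0.2591 0.0055] turn [-0.08  0.16 -0.02] shift [-0.0011  0.0024  0.0005] w 0.010021569455816193 F [-0.1  0.7 -0.9] dq 0.002
```

>>> carry_out:
  motion:
    - [0,0,0,0,0,0.002,0.35]
    - [0,0,0,0,0,0,0.35]
    - [0,0,0,0.012,0.002,0,0.35]
    - [0,0,0,0.011,0,-0.001,0.35]
    - [0,0,0,0,0,0,0.35]

```text
time_s: 4.58
eef_pos: [0.5375, 0.2613, 0.007]
eef_rot: [3.14, 0.002, 3.129]
ft_force: [0.6, -0.4, -0.2]
grip_width: 0.0305
```

```bash
python3 -c "
from h import *
delta((.536,.2615,.006),-.8)"
```

```text
t 4.5833 pos [0.5375 0.2613 0.007 ] turn [-0.08  0.14 -0.07] shift [-0.0015  0.0002 -0.001 ] w 0.030485538082591506 F [ 0.6 -0.4 -0.2] dq 0.02
```

>>> carry_out:
  motion:
    - [0,0,0,-0.001,0,-0.002,0]
    - [0,0,0,0,0,0,0]
    - [0,0,0,0,0,0,0]
    - [0,0,0,0,0,0,0]
    - [0,0,0,0,0,0.02,0]
    - [0,0,0,0,0,0.035,0]
    - [0,0,0,0,0,0.035,0]
    - [0,0,0,0,0,0.035,0]
    - [0,0,0,-0.01,-0.02,0.02,0]
    - [0,0,0,-0.01,-0.03,0.01,0]

```text
time_s: 5.42
eef_pos: [0.5105, 0.2159, 0.1605]
eef_rot: [3.141, -0.007, 3.14]
ft_force: [0.5, -0.1, -0.2]
grip_width: 0.0099
```

>>> carry_out:
  motion:
    - [0,0,0,-0.02,-0.03,0,0]
    - [0,0,0,-0.02,-0.03,0,0]
    - [0,0,0,-0.01,-0.03,0,0]
    - [0,0,0,0,-0.02,0,0]
    - [0,0,0,0,0,0,0]
    - [0,0,0,0,0,0,0]

```text
time_s: 5.92
eef_pos: [0.452, 0.097, 0.1642]
eef_rot: [3.14, -0.007, 3.136]
ft_force: [-0.6, -0.3, -0.6]
grip_width: 0.01
```

```bash
python3 - <<'E'
from m import *
import pickle
delta((.438,.086,.0345),-1)
c=cam('wrist'); pickle.dump(c,open('w3.pkl','wb')); save(c,'w3.png',None,1.56)
E
```

```text
t 5.9167 pos [0.452  0.097  0.1642] turn [-0.07 -0.39 -0.7 ] shift [-0.014  -0.011  -0.1297] w 0.009951472559077239 F [-0.6 -0.3 -0.6] dq 0.028
```

View pics/w3.png

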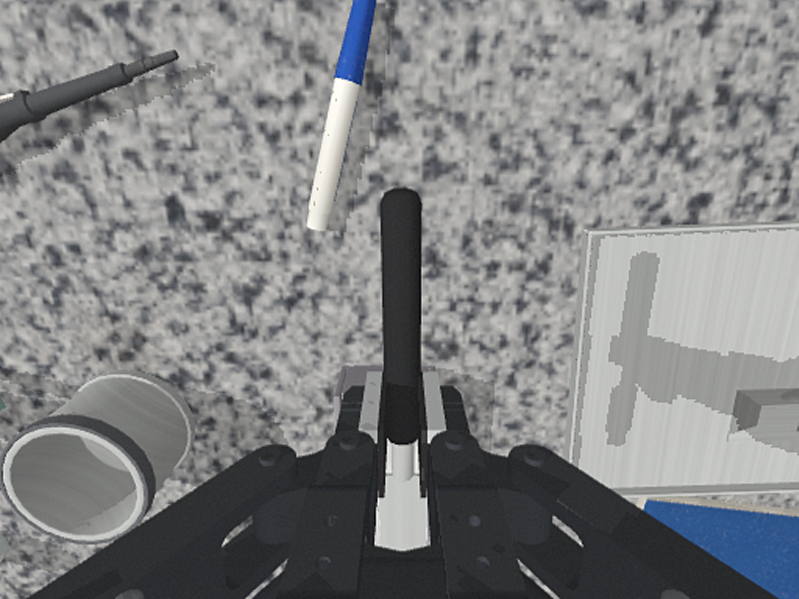

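Spatula held straight (handle (400,310), blade (402,510)), box hidden under the gripper. Measure how the handle sits in the hand, plus box height/front edge from the earlier clouds.

```bash
python3 - <<'E'
from m import *
import pickle
c=pickle.load(open('w3.pkl','rb')); P=pts(c); s=robot.sense()
u0=int(400/1.56)
for v in range(200,440,30): print(v,np.nanmedian(P[v//1.56.__int__() if 0 else int(v/1.56)-3:int(v/1.56)+3,u0-5:u0+5].reshape(-1,3),0).round(4),end=' ')
print()
m=(c['frame'].astype(int).sum(2)<130)[120:240,240:275]; print('handle',pc(P[120:235,240:275][m[:115]][:,:2]))
# blade
print('blade',[np.nanmedian(P[int(v/1.56)-2:int(v/1.56)+3,u0-4:u0+8].reshape(-1,3),0).round(4) for v in(495,510,530,540)])
for n in('scene','side'):
    c=cam(n); P=pts(c); x,y,z=np.moveaxis(P,-1,0)
    m=(z>.03)&(z<.055)&(x>.49)&(x<.70)&(y>.03)&(y<.14); k=cv2.connectedComponentsWithStats(m.astype(np.uint8)); q=k[1]==1+k[2][1:,4].argmax()
    Q=P[q]; top=Q[Q[:,2]>.041]; r=cv2.minAreaRect((top[:,:2]*1000).astype(np.float32)); print(n,r,np.percentile(top[:,2],[5,50,95]).round(4),'x',np.percentile(top[:,0],[.5,99.5]),'y',np.percentile(top[:,1],[.5,99.5]))
    save(c,f'd_{n}.png',tuple((proj(c,[.55,.1,.06])-[75,60]).astype(int))+tuple((proj(c,[.55,.1,.06])+[75,50]).astype(int)),5)
    # dark tip of held tool
    a=(z>.11)&(z<.20)&(y>.06)&(y<.125)&(x>.505)&(x<.58); print('blade pts',a.sum(),np.nanmedian(P[a],0),np.nanmax(P[a],0) if a.sum() else '')
E
```

```text
200 [0.3848 0.0961 0.1751] 230 [0.3931 0.0962 0.1757] 260 [0.4017 0.096  0.1756] 290 [0.4107 0.0961 0.1756] 320 [0.4207 0.096  0.1754] 350 [0.4304 0.096  0.1754] 380 [0.4408 0.0959 0.1751] 410 [0.4518 0.0956 0.1751] 
handle (array([nan, nan]), nan, (np.float64(nan), np.float64(nan)))
blade [array([0.4907, 0.0961, 0.1696]), array([0.497 , 0.0963, 0.1694]), array([0.5066, 0.0963, 0.1694]), array([0.5115, 0.0963, 0.1693])]
scene ((595.667236328125, 82.84616088867188), (72.9534912109375, 152.25083923339844), 88.6910171508789) [0.0417 0.0449 0.0493] x [0.52125924 0.6710092 ] y [0.04700084 0.11866592]
blade pts 18 [0.51847208 0.09489937 0.16637576] [0.53055558 0.10218822 0.17413891]
side ((599.7832641601562, 87.05772399902344), (70.94478607177734, 152.40211486816406), 89.35252380371094) [0.0427 0.0456 0.0484] x [0.52434172 0.67356233] y [0.05240875 0.12219535]
blade pts 44 [0.51848748 0.0998268  0.16775669] [0.5354468  0.10796098 0.17080034]
```

>>> carry_out:
  motion:
    - [0,0,-0.7,-0.012,-0.0095,0,0]
    - [0,0,0,-0.008,0,-0.02,0]
    - [0,0,0,-0.001,0,-0.035,0]
    - [0,0,0,0,0,-0.03,0]
    - [0,0,0,0,0,-0.02,0]
    - [0,0,0,0,0,-0.01,0]
    - [0,0,0,0,0,0,0]

```text
time_s: 6.65
eef_pos: [0.4408, 0.1031, 0.0458]
eef_rot: [3.13, 0.01, -3.138]
ft_force: [-0.2, -0.2, -0.2]
grip_width: 0.0102
```

```bash
python3 -c "
from h import *
delta((.434,.0875,.0341),-1)"
```

```text
t 6.65 pos [0.4408 0.1031 0.0458] turn [-0.67  0.58 -1.18] shift [-0.0068 -0.0156 -0.0117] w 0.0102280059251263 F [-0.2 -0.2 -0.2] dq 0.021
```

>>> carry_out:
  motion:
    - [-0.6,0.6,-1.2,-0.008,-0.014,0,0]
    - [0,0,0,0,-0.004,0,0]
    - [0,0,0,0,-0.001,-0.008,0]
    - [0,0,0,0,-0.001,-0.003,0]
    - [0,0,0,0,0,0,0]

```text
time_s: 7.07
eef_pos: [0.4349, 0.0846, 0.0352]
eef_rot: [3.139, 0.003, 3.126]
ft_force: [-0.8, 0.3, -0.9]
grip_width: 0.0102
```

```bash
python3 -c "
from h import *
delta((.434,.0875,.0341),-1)"
```

```text
t 7.0667 pos [0.4349 0.0846 0.0352] turn [-0.14  0.18 -0.12] shift [-0.0009  0.0029 -0.0011] w 0.010181163718020317 F [-0.8  0.3 -0.9] dq 0.009
```

Insert ~22 mm beyond the wall.

>>> carry_out:
  motion:
    - [0,0,0,0.006,0.002,-0.0015,0]
    - [0,0,0,0.006,0,0,0]
    - [0,0,0,0.006,0,0,0]
    - [0,0,0,0,0,0,0]

```text
time_s: 7.4
eef_pos: [0.4562, 0.0871, 0.0346]
eef_rot: [3.138, 0.007, 3.126]
ft_force: [0.4, -0.1, -1.3]
grip_width: 0.0096
```

```bash
python3 -c "
from h import *
delta((.466,.0875,.0341),-1)"
```

```text
t 7.4 pos [0.4562 0.0871 0.0346] turn [-0.2   0.38 -0.1 ] shift [ 0.0098  0.0004 -0.0005] w 0.009632942518366201 F [ 0.4 -0.1 -1.3] dq 0.013
```

>>> carry_out:
  motion:
    - [0,0,0,0.006,0,0,0]
    - [0,0,0,0.005,0,0,0]
    - [0,0,0,0,0,0,0]

```text
time_s: 7.65
eef_pos: [0.4697, 0.0874, 0.0351]
eef_rot: [3.137, 0.009, 3.126]
ft_force: [0.1, -0.0, 0.1]
grip_width: 0.01
```

```bash
python3 - <<'E'
from h import *
delta((.466,.0875,.0341),-1)
c=cam('side'); q=proj(c,[.55,.09,.05]).astype(int); save(c,'e.png',(q[0]-60,q[1]-50,q[0]+60,q[1]+40),6)
E
```

```text
t 7.65 pos [0.4697 0.0874 0.0351] turn [-0.23  0.49 -0.1 ] shift [-0.0037  0.0001 -0.001 ] w 0.010027128378709374 F [ 0.1 -0.   0.1] dq 0.004
```

View pics/e.png

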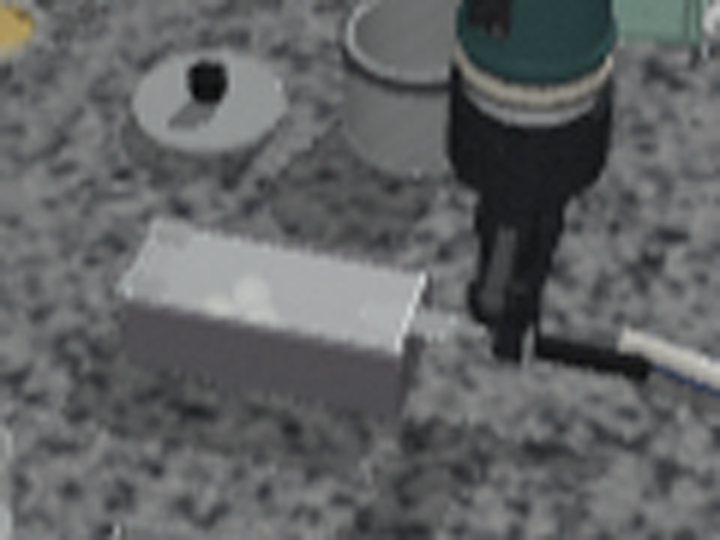

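>>> carry_out:
  motion:
    - [0,0,0,0,0,0.008,0]
    - [0,0,0,0,0,0.01,0]
    - [0,0,0,0.001,0,0.01,0]
    - [0,0,0,0.003,0,0.01,0]
    - [0,0,0,0.004,0,0.01,0]
    - [0,0,0,0,0,0,0]

```text
time_s: 8.2
eef_pos: [0.4733, 0.0867, 0.0871]
eef_rot: [3.139, 0.001, 3.126]
ft_force: [0.7, -0.2, -0.6]
grip_width: 0.0101
```

```bash
python3 - <<'E'
from h import *
delta((.478,.0875,.0821),-1)
c=cam('side'); P=pts(c); x,y,z=np.moveaxis(P,-1,0); m=(x>.54)&(x<.68)&(y>.055)&(y<.11)&(z>.043)&(z<.12)
q=P[m]; 
for a in np.arange(.54,.68,.02): k=(q[:,0]>a)&(q[:,0]<a+.02); print(a.round(2),k.sum(),np.percentile(q[k,2],[10,50,90]).round(3) if k.any() else '')
E
```

```text
t 8.2 pos [0.4733 0.0867 0.0871] turn [-0.15  0.08 -0.12] shift [ 0.0047  0.0008 -0.005 ] w 0.010146944383064562 F [ 0.7 -0.2 -0.6] dq 0.029
0.54 74 [0.094 0.098 0.101]
0.56 69 [0.086 0.089 0.093]
0.58 66 [0.077 0.081 0.085]
0.6 69 [0.069 0.072 0.076]
0.62 65 [0.059 0.064 0.067]
0.64 66 [0.051 0.055 0.058]
0.66 48 [0.047 0.049 0.052]
0.68 0
```

>>> carry_out:
  motion:
    - [0,0,0,0.008,0.001,0.01,0]
    - [0,0,0,0.009,0,0.01,0]
    - [0,0,0,0.008,0,0.01,0]
    - [0,0,0,0.008,0,0.009,0]
    - [0,0,0,0.009,0,0.007,0]
    - [0,0,0,0.009,0,0.006,0]
    - [0,0,0,0,0,0,0]

```text
time_s: 8.83
eef_pos: [0.5108, 0.0861, 0.1378]
eef_rot: [-3.14, -0.023, 3.129]
ft_force: [1.3, -0.5, 0.0]
grip_width: 0.0102
```

```bash
cat > lid.py <<'E'
from h import *
def lid(c=None,hx=.669,hz=.044):
    c=c or cam('side'); P=pts(c); x,y,z=np.moveaxis(P,-1,0); m=(y>.06)&(y<.115)&(z>.07)&(z<.2)&(x>.54)&(x<.71)
    q=P[m]; a=np.arctan2(q[:,2]-hz,hx-q[:,0]); r=np.hypot(q[:,2]-hz,hx-q[:,0]); k=(r<.15)
    print('lid n',k.sum(),'ang',np.percentile(a[k],[10,50,90]).round(2) if k.any() else '')
E
python3 - <<'E'
from lid import *
delta((.524,.0875,.139),-1); lid()
E
```

```text
t 8.8333 pos [0.5108 0.0861 0.1378] turn [ 0.09 -1.34 -0.27] shift [0.0132 0.0014 0.0012] w 0.010249821903571892 F [ 1.3 -0.5  0. ] dq 0.053
lid n 223 ang [0.78 0.95 0.98]
```

>>> carry_out:
  motion:
    - [0,-1.2,0,0.012,0.001,0.005,0]
    - [0,0,0,0.013,0,0.004,0]
    - [0,0,0,0.013,0,0.002,0]
    - [0,0,0,0.013,0,0.001,0]
    - [0,0,0,0.013,0,0,0]
    - [0,0,0,0.013,0,0,0]
    - [0,0,0,0.01,0,0,0]
    - [0,0,0,0,0,0,0]

```text
time_s: 9.55
eef_pos: [0.5883, 0.0863, 0.1453]
eef_rot: [-3.136, -0.021, 3.131]
ft_force: [0.5, -0.4, -0.2]
grip_width: 0.0098
```

```bash
python3 - <<'E'
from lid import *
delta((.591,.0875,.155),-1); lid()
E
```

```text
t 9.55 pos [0.5883 0.0863 0.1453] turn [ 0.33 -1.21 -0.41] shift [0.0027 0.0012 0.0097] w 0.009752661766622829 F [ 0.5 -0.4 -0.2] dq 0.031
lid n 433 ang [0.93 1.59 1.61]
```

>>> carry_out:
  motion:
    - [0,-1.2,-0.4,-0.02,0,0,0]
    - [0,0,0,-0.03,0.01,0,0]
    - [0,0,0,-0.01,0.03,0,0]
    - [0,0,0,0,0.035,0,0]
    - [0,0,0,0,0.035,0,0]
    - [0,0,0,0,0.035,-0.02,0]
    - [0,0,0,0,0.022,-0.03,0]
    - [0,0,0,0,0,-0.03,0]
    - [0,0,0,0,0,-0.015,0]
    - [0,0,0,0,0,0,0]

```text
time_s: 10.43
eef_pos: [0.5195, 0.2603, 0.049]
eef_rot: [-3.14, 0.007, 3.122]
ft_force: [-0.2, -1.0, -0.6]
grip_width: 0.0099
```

```bash
python3 - <<'E'
from lid import *
delta((.536,.262,.0065),-1); lid()
E
```

```text
t 10.4333 pos [0.5195 0.2603 0.049 ] turn [0.08 0.42 0.15] shift [ 0.0165  0.0017 -0.0425] w 0.009877346891799994 F [-0.2 -1.  -0.6] dq 0.015
lid n 290 ang [1.58 1.6  1.62]
```

>>> carry_out:
  motion:
    - [0,0.4,0,0.01,0,-0.015,0]
    - [0,0,0,0,-0.001,-0.015,0]
    - [0,0,0,0,-0.001,-0.008,0]
    - [0,0,0,0,0,-0.003,0]
    - [0,0,0,0,0,-0.002,0]
    - [0,0,0,0,0,0,0.3]
    - [0,0,0,0,0,0,0.3]
    - [0,0,0,0,0,0.02,0.3]
    - [0,0,0,0,0,0.035,0.3]
    - [0,0,0,0,0,0.04,0.3]

```text
time_s: 11.32
eef_pos: [0.5276, 0.2528, 0.1047]
eef_rot: [-3.135, -0.004, 3.117]
ft_force: [0.5, 0.7, 0.7]
grip_width: 0.0253
```

>>> carry_out:
  motion:
    - [0,0,0,-0.01,0.02,0.04,0.5]
    - [0,0,0,-0.02,0.035,0.03,0.5]
    - [0,0,0,-0.02,0.03,0.02,0.5]
    - [0,0,0,0,0,0,0.5]
    - [0,0,0,0,0,0,0.5]

```text
time_s: 11.73
eef_pos: [0.4848, 0.3355, 0.2049]
eef_rot: [3.134, 0.014, 3.11]
ft_force: [1.1, -1.9, -1.1]
grip_width: 0.0426
```

```bash
python3 - <<'E'
from m import *
import pickle
delta((.473,.365,.06),2)
c=cam('wrist'); pickle.dump(c,open('w4.pkl','wb')); handles(c); save(c,'w4.png',None,1.56)
E
```

```text
t 11.7333 pos [0.4848 0.3355 0.2049] turn [-0.45  0.82  3.8 ] shift [-0.0118  0.0295 -0.1449] w 0.042575247664617955 F [ 1.1 -1.9 -1.1] dq 0.066
dark [449. 241.] 431 z 0.0674 [0.4631 0.366 ] 1.37 (np.float64(-0.0392), np.float64(0.0403))
dark [299. 285.] 377 z 0.0146 [0.5038 0.2594] -3.56 (np.float64(-0.0409), np.float64(0.0412))
```

View pics/w4.png

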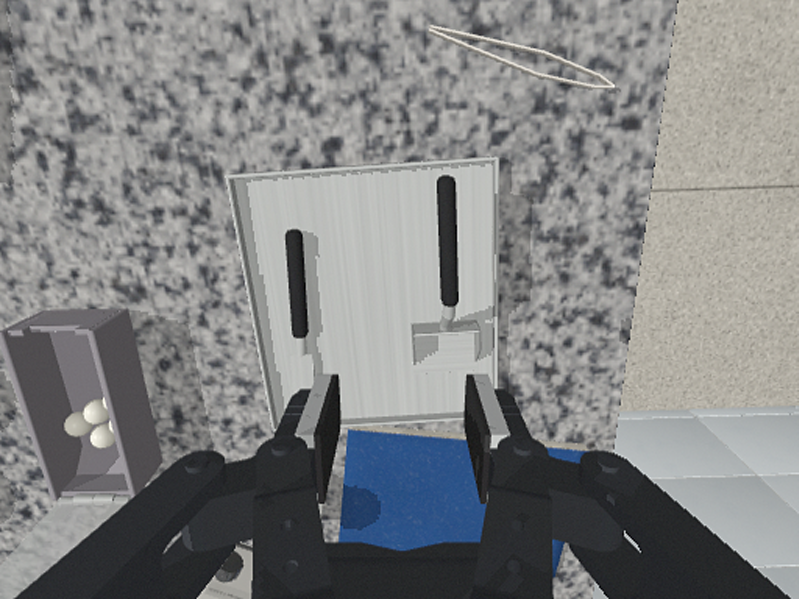

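Tools on the tray, box open with balls at (85,425). Scoop handle centre at (449,241): grip there.

>>> carry_out:
  motion:
    - [-0.4,0.8,3.8,-0.005,0.029,0,0.5]
    - [0,0,0,0,0,-0.03,0.5]
    - [0,0,0,0,0,-0.035,0.5]
    - [0,0,0,0,0,-0.03,0.5]
    - [0,0,0,0,0,0,0.5]

```text
time_s: 12.2
eef_pos: [0.4825, 0.3642, 0.1094]
eef_rot: [3.136, 0.006, -3.108]
ft_force: [-0.7, -0.8, -1.1]
grip_width: 0.0426
```

```bash
python3 -c "
from h import *
delta((.480,.3665,.048),1.4)"
```

```text
t 12.2 pos [0.4825 0.3642 0.1094] turn [-0.35  0.31 -0.54] shift [-0.0025  0.0023 -0.0614] w 0.042631711200243505 F [-0.7 -0.8 -1.1] dq 0.045
```

>>> carry_out:
  motion:
    - [-0.4,0.3,-0.5,-0.003,0.002,-0.02,0.5]
    - [0,0,0,0,0,-0.02,0.5]
    - [0,0,0,0,0,-0.012,0.5]
    - [0,0,0,0,0,-0.004,0.5]
    - [0,0,0,0,0,0,0.5]

```text
time_s: 12.62
eef_pos: [0.4821, 0.361, 0.0521]
eef_rot: [-3.137, -0.001, -3.124]
ft_force: [-0.8, -0.5, -0.5]
grip_width: 0.0427
```

```bash
python3 -c "
from h import *
delta((.480,.3665,.048),1.4)"
```

```text
t 12.6167 pos [0.4821 0.361  0.0521] turn [ 0.28 -0.07  0.42] shift [-0.0021  0.0055 -0.0041] w 0.04265902467606104 F [-0.8 -0.5 -0.5] dq 0.013
```

>>> carry_out:
  motion:
    - [0.3,0,0.4,-0.002,0.005,-0.004,0.5]
    - [0,0,0,0,0,0,0]
    - [0,0,0,0,0,0,0]
    - [0,0,0,0,0,0,0]
    - [0,0,0,0,0,0,0]
    - [0,0,0,0,0,0.02,0]
    - [0,0,0,0,0,0.03,0]
    - [0,0,0,0,0,0.035,0]
    - [0,0,0,0,0,0.02,0]
    - [0,0,0,0,0,0,0]

```text
time_s: 13.45
eef_pos: [0.48, 0.3658, 0.1604]
eef_rot: [3.14, -0.001, -3.118]
ft_force: [-0.1, 0.4, -0.4]
grip_width: 0.0094
```

```bash
python3 - <<'E'
from m import *
delta((.488,.0875,.15),-1)
c=cam('wrist'); P=pts(c); handles(c)
c=cam('side'); P=pts(c); x,y,z=np.moveaxis(P,-1,0)
m=(y>.30)&(y<.43)&(z>.07)&(z<.14)&(x>.535)&(x<.62); q=P[m]; print(m.sum(),q[:,0].max(),np.percentile(q,[2,50,98],0))
E
```

```text
t 13.45 pos [0.48   0.3658 0.1604] turn [-0.09 -0.04 -2.36] shift [ 0.008  -0.2783 -0.0104] w 0.00944430647309832 F [-0.1  0.4 -0.4] dq 0.019
dark [407. 299.] 1182 z 0.1768 [0.441  0.3659] 2.01 (np.float64(-0.0199), np.float64(0.0284))
dark [239. 306.] 633 z 0.0147 [0.5026 0.2594] -2.77 (np.float64(-0.0403), np.float64(0.0424))
403 0.5841680522942367 [[0.5392867  0.34218979 0.10911957]
 [0.55927115 0.36746189 0.11263724]
 [0.58308068 0.3941178  0.13248497]]
```

```bash
cat > balls.py <<'E'
from h import *
def balls(c,name=None,zc=.016):
    P=pts(c); x,y,z=np.moveaxis(P,-1,0); f=c['frame'].astype(int)
    m=(x>.53)&(x<.665)&(y>.055)&(y<.115)&(z<.035)&(z>.008)
    br=m&(f.min(2)>140); q=P[br]; print('bright',br.sum(),'x',np.percentile(q[:,0],[1,50,99]).round(3) if br.any() else '')
    v,u=np.where(m)
    if len(v) and name: save(c,name,(max(u.min()-8,0),max(v.min()-8,0),u.max()+8,v.max()+8),8)
    return br
E
python3 - <<'E'
from balls import *
import pickle
c=pickle.load(open('w4.pkl','rb')); f=c['frame'].astype(int)
print(ray(c,70/1.56,310/1.56,.046),ray(c,130/1.56,312/1.56,.046))
br=balls(c,'bx.png')
for p in [(94,411),(78,424),(103,435)]: print(p,ray(c,p[0]/1.56,p[1]/1.56,.016).round(4))
cc=cam('scene'); balls(cc); q=proj(cc,[.6,.087,.03]).astype(int); save(cc,'bs.png',(q[0]-35,q[1]-30,q[0]+35,q[1]+25),8)
a=cv2.imread('pics/bx.png'); b=cv2.imread('pics/bs.png'); h=max(a.shape[0],b.shape[0]); pad=lambda i: cv2.copyMakeBorder(i,0,h-i.shape[0],0,0,0)
o=np.hstack([pad(a),pad(b)]); k=min(1,800/o.shape[1],600/h); cv2.imwrite('pics/bb.png',cv2.resize(o,None,fx=k,fy=k))
E
```

```text
[0.50614814 0.10873506 0.046     ] [0.50903519 0.14921541 0.046     ]
bright 619 x [0.592 0.614 0.661]
(94, 411) [0.6045 0.082  0.016 ]
(78, 424) [0.6163 0.0658 0.016 ]
(103, 435) [0.6277 0.0837 0.016 ]
bright 25 x [0.585 0.602 0.626]
```

View pics/bb.png

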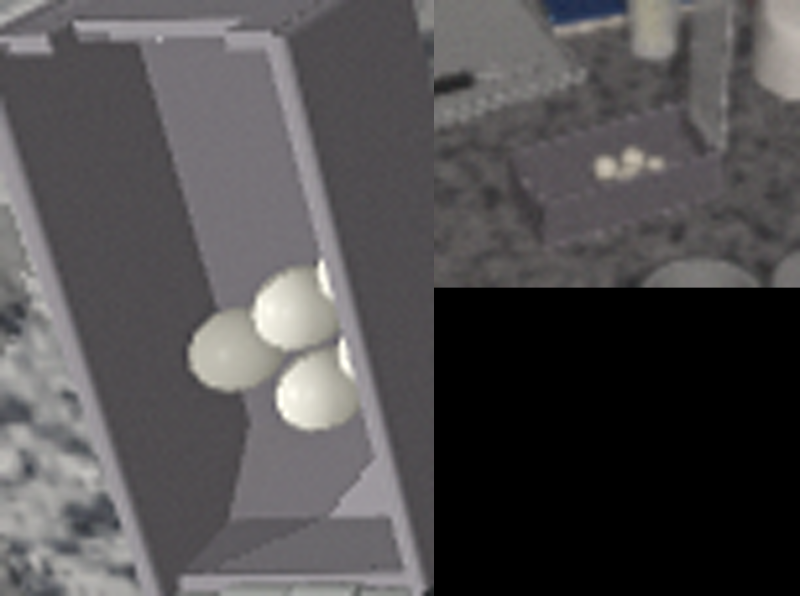

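```bash
python3 - <<'E'
from h import *
import pickle
for n,c in (('w4',pickle.load(open('w4.pkl','rb'))),('scene',cam('scene')),('side',cam('side'))):
    P=pts(c); x,y,z=np.moveaxis(P,-1,0)
    m=(x>.50)&(x<.66)&(y>.03)&(y<.14)&(z>.0415)&(z<.05); q=P[m]
    out=[]
    for a in np.arange(.53,.655,.015):
        k=q[(q[:,0]>a)&(q[:,0]<a+.015)]
        lo=k[k[:,1]<.085]; hi=k[k[:,1]>.085]
        out.append((round(a+.0075,3),np.percentile(lo[:,1],[5,50,95]).round(4) if len(lo) else None,np.percentile(hi[:,1],[5,50,95]).round(4) if len(hi) else None))
    print(n); [print(*o) for o in out]
E
```

```text
w4
0.538 [0.0532 0.0566 0.058 ] [0.1162 0.1194 0.1208]
0.552 [0.053  0.0562 0.0576] [0.1159 0.1191 0.1204]
0.568 [0.0524 0.0563 0.0574] [0.1159 0.119  0.1206]
0.582 [0.0524 0.0559 0.0574] [0.1156 0.1187 0.1201]
0.598 [0.0522 0.0558 0.057 ] [0.1151 0.1184 0.12  ]
0.612 [0.0525 0.0556 0.0567] [0.1153 0.1184 0.1196]
0.628 [0.0522 0.0555 0.0567] [0.1151 0.1181 0.1194]
0.643 [0.052  0.0552 0.0564] [0.1148 0.118  0.1192]
0.658 [0.0508 0.0548 0.0564] [0.1142 0.118  0.119 ]
scene
0.538 [0.0481 0.0513 0.054 ] [0.1129 0.1159 0.1161]
0.552 [0.0495 0.0548 0.0566] [0.1113 0.1151 0.1176]
0.568 [0.0476 0.0527 0.0555] [0.1096 0.1133 0.1169]
0.582 [0.0486 0.0536 0.0559] [0.1106 0.1134 0.1168]
0.598 [0.0454 0.0479 0.0531] [0.1103 0.1117 0.117 ]
0.612 [0.0507 0.0546 0.0555] [0.1109 0.1139 0.1144]
0.628 [0.05   0.0543 0.0557] [0.1129 0.1162 0.1171]
0.643 [0.0484 0.0497 0.0549] [0.11   0.1113 0.1148]
0.658 [0.0484 0.0485 0.0485] [0.1136 0.1136 0.1136]
side
0.538 None None
0.552 None None
0.568 None None
0.582 None None
0.598 None None
0.612 None [0.1161 0.1188 0.1216]
0.628 None [0.1157 0.1184 0.121 ]
0.643 [0.0522 0.0566 0.0584] [0.1159 0.1186 0.12  ]
0.658 [0.053  0.0557 0.0574] [0.116  0.1189 0.1199]
```

>>> carry_out:
  motion:
    - [0,0,-2.2,0,-0.03,0,0]
    - [0,0,0,0,-0.035,0,0]
    - [0,0,0,0,-0.035,0,0]
    - [0,0,0,0,-0.035,0,0]
    - [0,0,0,0,-0.035,0,0]
    - [0,0,0,0,-0.035,0,0]
    - [0,0,0,0,-0.035,0,0]
    - [0,0,0,0,-0.025,0,0]
    - [0,0,0,0,0,0,0]
    - [0,0,0,0,0,0,0]

```text
time_s: 14.53
eef_pos: [0.4643, 0.0885, 0.1406]
eef_rot: [-3.128, -0.034, 3.132]
ft_force: [0.6, 0.5, -0.7]
grip_width: 0.0094
```

```bash
python3 - <<'E'
from h import *
delta((.481,.0885,.105),-.8)
E
```

```text
t 14.5333 pos [0.4643 0.0885 0.1406] turn [ 0.73 -1.94 -0.27] shift [ 0.0167 -0.     -0.0356] w 0.009396590900286987 F [ 0.6  0.5 -0.7] dq 0.046
```

>>> carry_out:
  motion:
    - [0.7,-1.9,-0.3,0.015,0,-0.02,0]
    - [0,0,0,0,0,-0.014,0]
    - [0,0,0,0,0,0,0]
    - [0,0,0,0,0,0,0]

```text
time_s: 14.87
eef_pos: [0.4789, 0.0909, 0.1031]
eef_rot: [3.141, -0.003, 3.129]
ft_force: [0.1, -0.0, -0.8]
grip_width: 0.0094
```

```bash
python3 - <<'E'
from h import *
delta((.481,.0885,.058),-.8)
E
```

```text
t 14.8667 pos [0.4789 0.0909 0.1031] turn [-0.01 -0.19 -0.09] shift [ 0.0021 -0.0024 -0.0451] w 0.009365807606872317 F [ 0.1 -0.  -0.8] dq 0.035
```

>>> carry_out:
  motion:
    - [0,0,-0.1,0.002,-0.003,0,0]
    - [0,0,0,0,0,-0.012,0]
    - [0,0,0,0,0,-0.008,0]
    - [0,0,0,0,0,0,0]

```text
time_s: 15.2
eef_pos: [0.4821, 0.0903, 0.0836]
eef_rot: [3.141, -0.002, 3.132]
ft_force: [0.6, -1.4, -3.3]
grip_width: 0.0094
```

```bash
python3 - <<'E'
from h import *
delta((.481,.0885,.058),-.8)
E
```

```text
t 15.2 pos [0.4821 0.0903 0.0836] turn [-0.05 -0.1  -0.22] shift [-0.0011 -0.0018 -0.0256] w 0.009392261422237777 F [ 0.6 -1.4 -3.3] dq 0.025
```

>>> carry_out:
  motion:
    - [0,0,-0.2,-0.001,-0.002,-0.006,0]
    - [0,0,0,0,0,-0.008,0]
    - [0,0,0,0,-0.001,-0.006,0]
    - [0,0,0,0,0,0,0]

```text
time_s: 15.53
eef_pos: [0.4819, 0.0883, 0.0631]
eef_rot: [3.139, 0.001, 3.13]
ft_force: [0.0, 0.1, -1.1]
grip_width: 0.0092
```

```bash
python3 - <<'E'
from balls import *
delta((.481,.0885,.055),-.8)
c=cam('side'); q=proj(c,[.57,.09,.03]).astype(int); save(c,'f.png',(q[0]-55,q[1]-55,q[0]+55,q[1]+30),7)
E
```

```text
t 15.5333 pos [0.4819 0.0883 0.0631] turn [-0.12  0.04 -0.12] shift [-0.0009  0.0002 -0.0081] w 0.009161918377024186 F [ 0.   0.1 -1.1] dq 0.009
```

View pics/f.png

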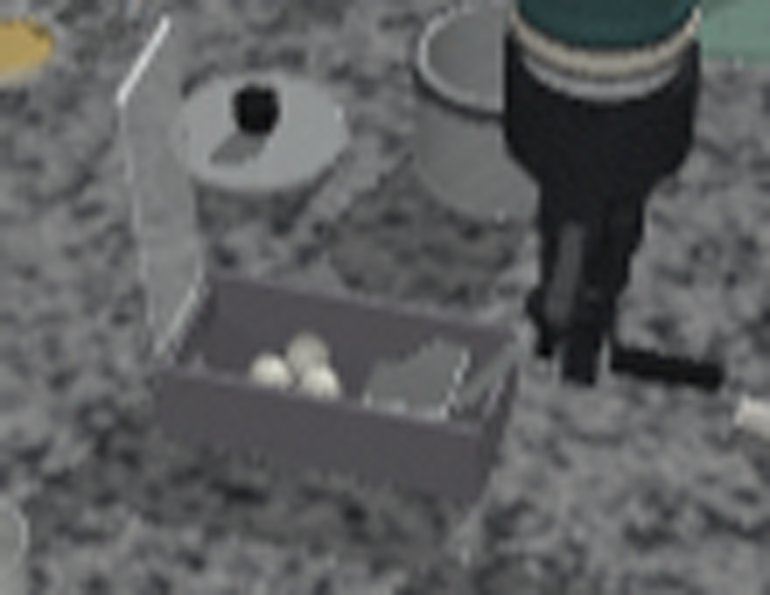

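>>> carry_out:
  motion:
    - [0,4,-0.1,0,0,-0.002,0]
    - [0,0,0,0,0,0,0]
    - [0,0,0,0,0,0,0]

```text
time_s: 15.83
eef_pos: [0.4862, 0.0895, 0.0625]
eef_rot: [3.138, -0.061, 3.129]
ft_force: [-0.5, -0.1, -0.5]
grip_width: 0.0093
```

```bash
cat >> h.py <<'E'
def scoop(lx,lz,phi,y,yaw=-.8,a=.102,b=.048):
    """TCP target for lip at lx,lz, nose-up phi deg (small yaw)"""
    p=np.radians(phi); T=Tee(); d=R.from_euler('z',yaw,degrees=True)*R.from_euler('y',-phi,degrees=True)
    cur=R.from_matrix(T[:3,:3])*R.from_euler('xyz',[180,0,180],degrees=True).inv(); lip=T[:3,3]+cur.apply([a,0,-b])
    print('lip now',lip.round(4),'phi',-np.degrees(np.arcsin(-cur.as_matrix()[2,0])).round(2))
    delta((lx-a*np.cos(p)-b*np.sin(p),y,lz-a*np.sin(p)+b*np.cos(p)),yaw,-phi)
E
python3 -c "
from h import *
scoop(.581,.006,-4,.0885)"
```

```text
lip now [0.5851 0.0883 0.0083] phi -3.52
t 15.8333 pos [0.4862 0.0895 0.0625] turn [-0.19  0.48 -0.04] shift [-0.0037 -0.001  -0.0015] w 0.009303313293673308 F [-0.5 -0.1 -0.5] dq 0.047
```

Now lower to the floor and push forward in two bites.

>>> carry_out:
  motion:
    - [0,0.4,0,0,-0.001,-0.003,0]
    - [0,0,0,0.008,0,-0.001,0]
    - [0,0,0,0.009,0,0,0]
    - [0,0,0,0.009,0,0,0]
    - [0,0,0,0.006,0,0,0]
    - [0,0,0,0,0,0,0]

```text
time_s: 16.33
eef_pos: [0.5047, 0.088, 0.0602]
eef_rot: [3.14, -0.092, 3.132]
ft_force: [2.5, 0.0, 2.6]
grip_width: 0.0093
```

```bash
python3 -c "
from balls import *
scoop(.645,.006,-4,.0876)
balls(cam('side'));"
```

```text
lip now [0.6018 0.0872 0.003 ] phi -5.28
t 16.3333 pos [0.5047 0.088  0.0602] turn [-0.08 -1.27 -0.27] shift [ 0.0419 -0.0004  0.0008] w 0.00929618197142633 F [2.5 0.  2.6] dq 0.019
bright 43 x [0.581 0.617 0.637]
```

>>> carry_out:
  motion:
    - [0,-1.2,-0.2,0.01,0,0.001,0]
    - [0,0,0,0.012,0,0,0]
    - [0,0,0,0.012,0,0,0]
    - [0,0,0,0.01,0,0,0]
    - [0,0,0,0,0,0,0]

```text
time_s: 16.8
eef_pos: [0.5454, 0.0875, 0.0609]
eef_rot: [-3.141, -0.082, 3.13]
ft_force: [-1.9, 0.6, 2.0]
grip_width: 0.0095
```

```bash
python3 - <<'E'
from balls import *
scoop(.645,.006,-4,.0876)
c=cam('side'); q=proj(c,[.60,.09,.03]).astype(int); save(c,'g.png',(q[0]-55,q[1]-40,q[0]+55,q[1]+30),7)
E
```

```text
lip now [0.6431 0.0864 0.0048] phi -4.67
t 16.8 pos [0.5454 0.0875 0.0609] turn [ 0.01 -0.68 -0.15] shift [0.0012 0.0001 0.0001] w 0.009452555971529619 F [-1.9  0.6  2. ] dq 0.014
```

View pics/g.png

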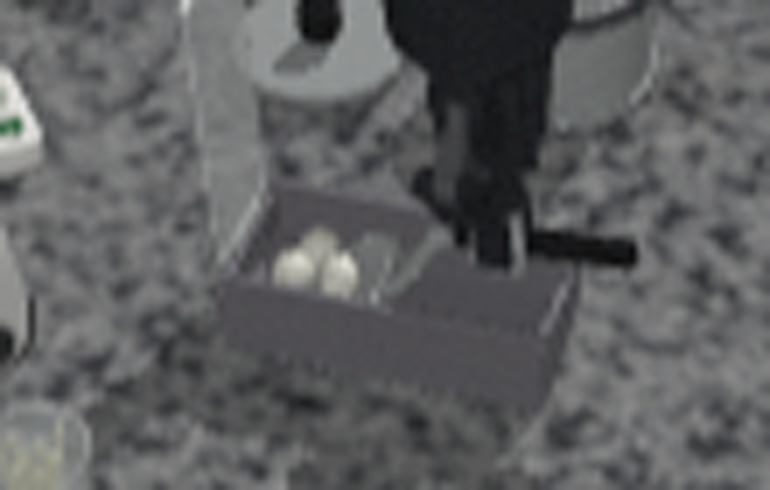

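>>> carry_out:
  motion:
    - [0,-2.4,0,0.002,0,-0.001,0]
    - [0,-2.4,0,0.002,0,-0.002,0]
    - [0,-3,0,0.001,0,-0.0025,0]
    - [0,-3,0,0.001,0,-0.0025,0]
    - [0,-2.5,0,0.001,0,-0.002,0]
    - [0,-2.5,0,0.001,0,-0.002,0]
    - [0,0,0,0,0,0,0]

```text
time_s: 17.43
eef_pos: [0.5427, 0.0864, 0.0439]
eef_rot: [-3.142, 0.182, 3.131]
ft_force: [-0.9, -0.1, -3.2]
grip_width: 0.0093
```

```bash
python3 - <<'E'
from balls import *
scoop(.661,.020,11,.0875)
scoop(.661,.030,15,.0875)
E
```

```text
lip now [0.6517 0.0853 0.0152] phi 10.45
t 17.4333 pos [0.5427 0.0864 0.0439] turn [-0.   -0.55 -0.21] shift [0.009  0.0011 0.0038] w 0.009251463940812615 F [-0.9 -0.1 -3.2] dq 0.033
lip now [0.6517 0.0853 0.0152] phi 10.45
t 17.4333 pos [0.5427 0.0864 0.0439] turn [-0.05 -4.55 -0.21] shift [0.0073 0.0011 0.0061] w 0.009251463940812615 F [-0.9 -0.1 -3.2] dq 0.033
```

>>> carry_out:
  motion:
    - [0,-2,0,0.006,0,0.003,0]
    - [0,-3,0,0.004,0,0.004,0]
    - [0,-3,0,0,0,0.006,0]
    - [0,-2,0,0,0,0.008,0]
    - [0,-2,0,0,0,0.008,0]
    - [0,0,0,0,0,0,0]

```text
time_s: 17.93
eef_pos: [0.5516, 0.0843, 0.0604]
eef_rot: [-3.125, 0.232, 3.134]
ft_force: [-3.3, -0.2, -1.4]
grip_width: 0.0094
```

```bash
python3 - <<'E'
from balls import *
scoop(.650,.070,20,.0875)
c=cam('side'); q=proj(c,[.61,.09,.04]).astype(int); save(c,'g2.png',(q[0]-55,q[1]-40,q[0]+55,q[1]+30),7)
E
```

```text
lip now [0.6619 0.0827 0.0372] phi 13.31
t 17.9333 pos [0.5516 0.0843 0.0604] turn [ 0.83 -6.69 -0.1 ] shift [-0.0139  0.0032  0.0198] w 0.009411186991724876 F [-3.3 -0.2 -1.4] dq 0.279
```

View pics/g2.png

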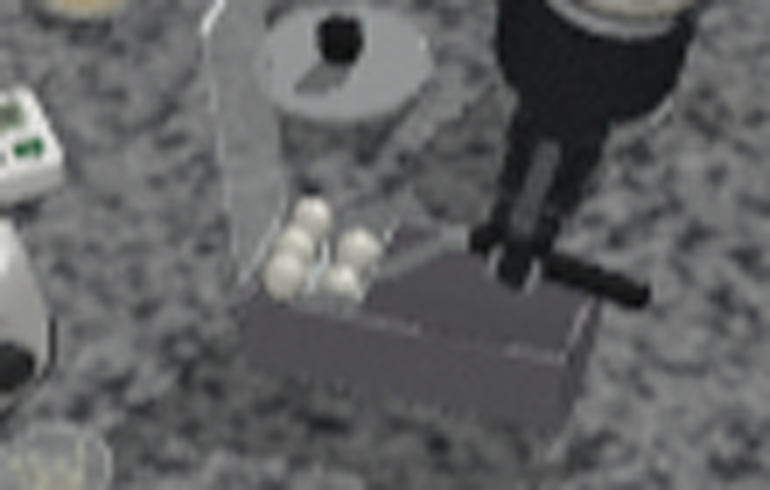

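>>> carry_out:
  motion:
    - [0.4,-3.5,0,-0.002,0.001,-0.003,0]
    - [0.4,-4,0,-0.002,0.001,-0.002,0]
    - [0,-2,0,0,0,0,0]
    - [0,0,0,0,0,0,0]

```text
time_s: 18.32
eef_pos: [0.5467, 0.0843, 0.057]
eef_rot: [-3.12, 0.244, 3.136]
ft_force: [0.1, 0.4, -1.6]
grip_width: 0.0091
```

```bash
cat > look.py <<'E'
from balls import *
import sys
def ballpts(c,x0,x1,y0,y1,z0,z1,zoff=0):
    P=pts(c); x,y,z=np.moveaxis(P,-1,0); f=c['frame'].astype(int)
    m=(x>x0)&(x<x1)&(y>y0)&(y<y1)&(z>z0)&(z<z1)&(f.min(2)>125)&(f[...,0]-f[...,2]>5)
    return m,P
E
python3 - <<'E'
from look import *
scoop(.660,.045,20,.0875)
c=cam('side'); m,P=ballpts(c,.56,.70,.05,.13,.01,.12)
cv2.imwrite('pics/tmp.png',m*255)
n,l,st,ce=cv2.connectedComponentsWithStats(m.astype(np.uint8),connectivity=4)
for i in range(1,n):
    if st[i,4]>=6: print(st[i,4],ce[i].round(1),np.median(P[l==i],0).round(4))
E
```

```text
lip now [0.6573 0.0827 0.0351] phi 13.96
t 18.3167 pos [0.5467 0.0843 0.057 ] turn [ 1.13 -6.05 -0.13] shift [ 0.001   0.0032 -0.0018] w 0.009071910333790956 F [ 0.1  0.4 -1.6] dq 0.146
125 [222.4 217.5] [0.6418 0.0858 0.0479][ WARN:0@0.705] global loadsave.cpp:1063 imwrite_ Unsupported depth image for selected encoder is fallbacked to CV_8U.
```

```bash
python3 - <<'E'
from look import *
s=robot.sense(); print(s['joint_pos'].round(3),s['dq'].round(3),s['ft_force'],s['moment'])
scoop(.660,.045,14,.0875)
c=cam('side'); q=proj(c,[.62,.09,.04]).astype(int); save(c,'g3.png',(q[0]-55,q[1]-40,q[0]+55,q[1]+30),7)
E
```

```text
[-0.274  0.611 -0.014  2.266  1.223  0.105  0.068] [-0.002 -0.001  0.021 -0.005 -0.078  0.02   0.058] [ 0.18657446  0.33801228 -2.4271784 ] [ 0.04671388  0.49180839 -0.01717778]
lip now [0.6581 0.0823 0.0354] phi 14.0
t 18.3667 pos [0.5475 0.0841 0.0573] turn [ 1.22 -0.01 -0.14] shift [0.0019 0.0034 0.0096] w 0.009510579901969948 F [ 0.2  0.3 -2.4] dq 0.078
```

View pics/g3.png

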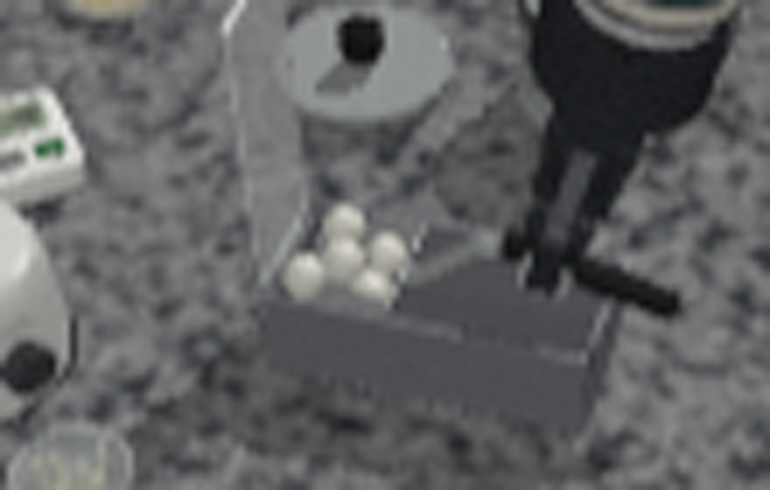

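>>> carry_out:
  motion:
    - [0,-0.5,0,0,0,0.005,0]
    - [0,-0.5,0,0,0,0.007,0]
    - [0,-1,0,0,0,0.008,0]
    - [0,-1,0,0,0,0.008,0]
    - [0,-1,0,0,0,0.008,0]
    - [0,0,0,0,0,0,0]

```text
time_s: 18.92
eef_pos: [0.5515, 0.0819, 0.0978]
eef_rot: [-3.121, 0.324, 3.127]
ft_force: [-0.3, -0.3, -1.4]
grip_width: 0.0096
```

```bash
python3 - <<'E'
from look import *
s=robot.sense(); print(s['joint_pos'].round(3))
scoop(.660,.090,20,.0875)
c=cam('side'); q=proj(c,[.62,.09,.06]).astype(int); save(c,'g4.png',(q[0]-55,q[1]-40,q[0]+55,q[1]+30),7)
E
```

```text
[-0.325  0.533  0.042  2.297  1.479  0.096 -0.203]
lip now [0.6634 0.0792 0.0848] phi 18.55
t 18.9167 pos [0.5515 0.0819 0.0978] turn [ 1.12 -1.47  0.46] shift [-0.0037  0.0056  0.0024] w 0.009553360651868952 F [-0.3 -0.3 -1.4] dq 0.098
```

View pics/g4.png

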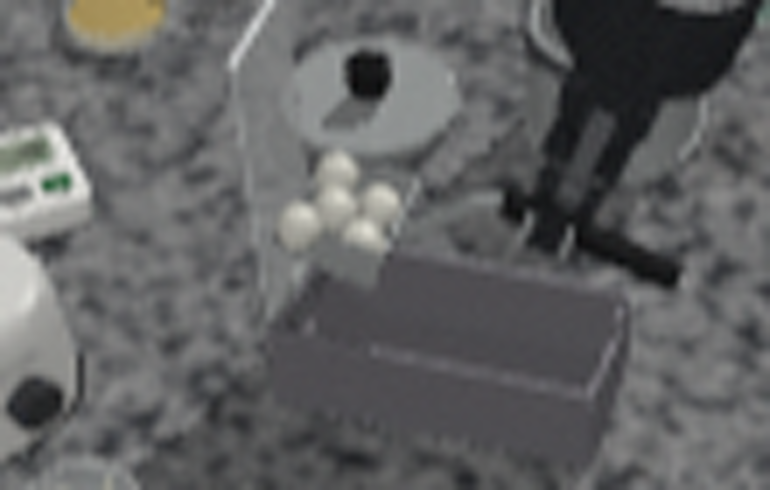

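>>> carry_out:
  motion:
    - [0.3,-0.5,0,-0.002,0,0.004,0]
    - [0.3,-0.5,0,-0.004,0,0.006,0]
    - [0.3,-0.5,0,-0.006,0,0.008,0]
    - [0,0,0,-0.006,0,0.008,0]
    - [0,0,0,-0.006,0,0.006,0]
    - [0,0,0,-0.004,0,0.004,0]
    - [0,0,0,-0.002,0,0.002,0]
    - [0,0,0,0,0,0,0]

```text
time_s: 19.63
eef_pos: [0.5201, 0.0787, 0.1384]
eef_rot: [-3.137, 0.35, 3.114]
ft_force: [0.5, -0.1, -1.2]
grip_width: 0.0094
```

```bash
python3 - <<'E'
from look import *
s=robot.sense(); print(s['joint_pos'].round(3))
scoop(.62,.12,19,.0855)
c=cam('side'); a=c
q=proj(c,[.59,.09,.09]).astype(int); save(c,'g5.png',(q[0]-50,q[1]-30,q[0]+50,q[1]+45),6)
P=pts(c); x,y,z=np.moveaxis(P,-1,0); f=c['frame'].astype(int)
m=(x>.55)&(x<.67)&(y>-.0)&(y<.14)&(z>.08)&(z<.16)&(f.min(2)>135); n,l,st,ce=cv2.connectedComponentsWithStats(m.astype(np.uint8),connectivity=4); print([ (st[i,4],np.median(P[l==i],0).round(3)) for i in range(1,n) if st[i,4]>5])
# jar
for n in('side','scene'):
    c=cam(n) if n=='scene' else a; P=pts(c); x,y,z=np.moveaxis(P,-1,0)
    m=(z>.064)&(z<.076)&(x>.48)&(x<.65)&(y>-.2)&(y<-.03); n2,l,st,ce=cv2.connectedComponentsWithStats(m.astype(np.uint8)); i=1+st[1:,4].argmax(); print(n,cv2.minEnclosingCircle((P[l==i][:,:2]*1000).astype(np.float32)),st[i,4])
E
```

```text
[-0.302  0.424 -0.004  2.359  1.336  0.122 -0.077]
lip now [0.6323 0.0754 0.1283] phi 20.07
t 19.6333 pos [0.5201 0.0787 0.1384] turn [0.28 1.06 0.87] shift [-0.0122  0.0068 -0.0062] w 0.009374059065337555 F [ 0.5 -0.1 -1.2] dq 0.022
[(np.int32(121), array([0.615, 0.081, 0.139]))]
side ((571.06494140625, -104.62549591064453), 46.85313034057617) 103
scene ((567.870849609375, -106.66731262207031), 48.13461685180664) 140
```

View pics/g5.png

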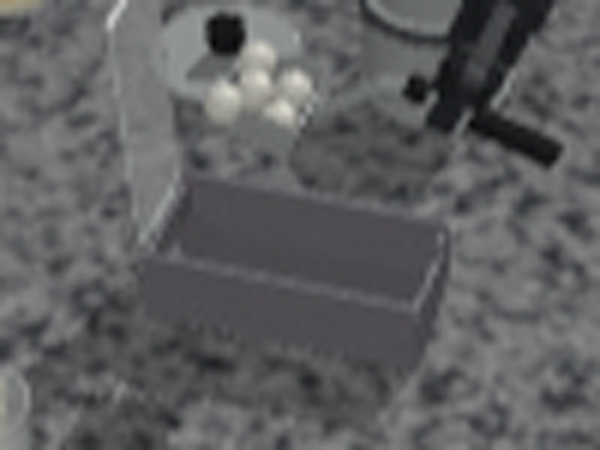

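All five balls sit in the scoop and the box is empty. Now carry smoothly to the jar.

>>> carry_out:
  motion:
    - [0,0,0,0,-0.004,0,0]
    - [0,0,0,-0.001,-0.008,0,0]
    - [0,0.5,0,-0.002,-0.012,0,0]
    - [0,0.5,0,-0.004,-0.016,0,0]
    - [0,0.5,0,-0.005,-0.019,0,0]
    - [0,0.5,0,-0.005,-0.02,0,0]
    - [0,0.5,0,-0.005,-0.02,0,0]
    - [0,0.5,0,-0.004,-0.018,0,0]
    - [0,0.5,0,-0.003,-0.015,0,0]
    - [0,0.5,0,-0.002,-0.012,0,0]

```text
time_s: 20.57
eef_pos: [0.4892, -0.0706, 0.1357]
eef_rot: [-3.131, 0.273, 3.122]
ft_force: [0.3, 0.1, -2.1]
grip_width: 0.0095
```

>>> carry_out:
  motion:
    - [0,0.5,0,-0.001,-0.008,0,0]
    - [0,0.5,0,0,-0.005,0,0]
    - [0,0,0,0,-0.002,0,0]
    - [0,0,0,0,0,0,0]
    - [0,0,0,0,0,0,0]

```text
time_s: 20.98
eef_pos: [0.4857, -0.0958, 0.1337]
eef_rot: [-3.127, 0.249, 3.108]
ft_force: [-0.5, -0.4, -2.9]
grip_width: 0.0093
```

```bash
cat > bp.py <<'E'
from h import *
def bright(cams=('side','scene'),lo=(.45,-.2,.05),hi=(.70,.0,.2)):
    for n in cams:
        c=cam(n); P=pts(c); f=c['frame'].astype(int)
        m=((P>lo)&(P<hi)).all(-1)&(f.min(2)>150); nn,l,st,ce=cv2.connectedComponentsWithStats(m.astype(np.uint8),connectivity=4)
        print(n,[(int(st[i,4]),np.median(P[l==i],0).round(3).tolist()) for i in range(1,nn) if st[i,4]>5])
E
python3 - <<'E'
from bp import *
s=robot.sense(); print(s['joint_pos'].round(3))
scoop(.570,.1017,8,-.104); bright()
E
```

```text
[ 0.458  0.44  -0.45   2.347  0.949  0.238  0.693]
lip now [ 0.5963 -0.1003  0.1123] phi 14.24
t 20.9833 pos [ 0.4857 -0.0958  0.1337] turn [0.99 6.22 1.31] shift [-0.0234 -0.0082  0.0013] w 0.009331831307139424 F [-0.5 -0.4 -2.9] dq 0.013
side [(24, [0.581, -0.107, 0.128]), (21, [0.564, -0.101, 0.123]), (12, [0.589, -0.077, 0.129])]
scene [(22, [0.58, -0.099, 0.126]), (12, [0.561, -0.091, 0.119]), (12, [0.584, -0.123, 0.126]), (7, [0.56, -0.114, 0.122])]
```

>>> carry_out:
  motion:
    - [0.3,0.8,0,-0.003,-0.002,0,0]
    - [0.3,1,0,-0.006,-0.003,0,0]
    - [0.3,1,0,-0.007,-0.002,0.001,0]
    - [0,1,0,-0.005,0,0,0]
    - [0,1,0,-0.003,0,0,0]
    - [0,0,0,0,0,0,0]

```text
time_s: 21.58
eef_pos: [0.4609, -0.0974, 0.1351]
eef_rot: [-3.139, 0.16, 3.117]
ft_force: [0.1, 0.8, -1.8]
grip_width: 0.0099
```

```bash
python3 - <<'E'
from bp import *
s=robot.sense(); print(s['joint_pos'].round(3))
scoop(.558,.085,-8,-.1025,-1.5); bright()
c=cam('side');P=pts(c); x,y,z=np.moveaxis(P,-1,0)
m=(z>.064)&(z<.076)&(x>.48)&(x<.65)&(y>-.2)&(y<-.03); n2,l,st,ce=cv2.connectedComponentsWithStats(m.astype(np.uint8)); i=1+st[1:,4].argmax(); print(cv2.minEnclosingCircle((P[l==i][:,:2]*1000).astype(np.float32)),st[i,4])
E
```

```text
[ 0.602  0.457 -0.618  2.33   0.787  0.366  0.87 ]
lip now [ 0.5692 -0.1002  0.1039] phi 9.18
t 21.5833 pos [ 0.4609 -0.0974  0.1351] turn [ 0.57 17.18 -0.07] shift [ 0.0028 -0.0051  0.0117] w 0.009901760464117601 F [ 0.1  0.8 -1.8] dq 0.021
side [(24, [0.556, -0.11, 0.121]), (20, [0.537, -0.101, 0.118]), (12, [0.564, -0.08, 0.121])]
scene [(22, [0.555, -0.095, 0.12]), (11, [0.535, -0.092, 0.115]), (15, [0.555, -0.122, 0.118]), (9, [0.535, -0.112, 0.117])]
((571.189697265625, -103.5177001953125), 46.33110046386719) 118
```

>>> carry_out:
  motion:
    - [0.2,4,0,0,-0.002,0.002,0]
    - [0.2,4.5,0,0.001,-0.002,0.003,0]
    - [0,4.5,0,0.001,0,0.003,0]
    - [0,4.5,0,0.001,0,0.003,0]
    - [0,4,0,0.003,0,0.003,0]
    - [0,4,0,0.003,0,0.003,0]
    - [0,4,0,0.004,0,0.002,0]

```text
time_s: 22.32
eef_pos: [0.4685, -0.1016, 0.1548]
eef_rot: [-3.129, -0.379, 3.119]
ft_force: [0.8, 0.4, -0.8]
grip_width: 0.0092
```

```bash
python3 - <<'E'
from bp import *
scoop(.55,.068,-35,-.1025,-1.5); bright()
E
```

```text
lip now [ 0.5455 -0.104   0.0725] phi -21.69
t 22.3167 pos [ 0.4685 -0.1016  0.1548] turn [ 0.96 13.29 -0.54] shift [ 0.0255 -0.0009  0.011 ] w 0.009218517071713617 F [ 0.8  0.4 -0.8] dq 1.066
side [(25, [0.564, -0.103, 0.079])]
scene []
```

>>> carry_out:
  motion:
    - [0,4,0,0.008,0,0.003,0]
    - [0,5,0,0.008,0,0.004,0]
    - [0,5,0,0.008,0,0.004,0]
    - [0,5,0,0.006,0,0.004,0]
    - [0,0,0,0,0,0,0]
    - [0,0,0,0,0,0,0]

```text
time_s: 22.92
eef_pos: [0.4995, -0.1016, 0.1678]
eef_rot: [-3.11, -0.706, 3.111]
ft_force: [0.4, -0.1, 0.7]
grip_width: 0.0093
```

```bash
python3 - <<'E'
from bp import *
scoop(.55,.068,-40,-.1025,-1.5); bright()
bright(lo=(.45,-.2,.005),hi=(.7,0,.2))
E
```

```text
lip now [ 0.5459 -0.1045  0.0651] phi -40.45
t 22.9167 pos [ 0.4995 -0.1016  0.1678] turn [ 1.36 -0.49 -0.89] shift [ 0.0033 -0.0009  0.0026] w 0.009257134126146425 F [ 0.4 -0.1  0.7] dq 0.023
side []
scene []
side []
scene [(12, [0.578, -0.088, 0.022])]
```

>>> carry_out:
  motion:
    - [0,0,0,-0.005,0,0.03,0]
    - [0,-3,0,-0.005,0,0.03,0]
    - [0,-7,0,0,0,0.025,0]
    - [0,-7,0,0,0,0.01,0]
    - [0,-7,0,0,0,0,0]
    - [0,-7,0,0,0,0,0]
    - [0,-7,0,0,0,0,0]
    - [0,-3,0,0,0.01,0,0]
    - [0,0,0,0,0,0,0]

```text
time_s: 23.87
eef_pos: [0.4751, -0.0916, 0.2667]
eef_rot: [-3.119, 0.016, 3.12]
ft_force: [-0.4, 0.6, -1.2]
grip_width: 0.0096
```

```bash
python3 - <<'E'
from bp import *
delta((.480,.3665,.20),1)
s=robot.sense(); print(s['joint_pos'].round(3))
c=cam('scene'); d=cam('side'); w=cam('wrist')
def crop(c,p,r):
    q=proj(c,p).astype(int); f=c['frame'][max(q[1]-r,0):q[1]+r,max(q[0]-r,0):q[0]+r,::-1]; return cv2.resize(f,(260,260),interpolation=cv2.INTER_CUBIC)
o=np.hstack([crop(c,[.57,-.105,.06],28),crop(d,[.6,.087,.03],40),cv2.resize(w['frame'][:,:,::-1],(260,260))]); cv2.imwrite('pics/k.png',o)
# balls: pixels in jar interior
for n,c in(('scene',c),('side',d),('wrist',w)):
    P=pts(c); m=(np.hypot(P[...,0]-.57,P[...,1]+.1045)<.036)&(P[...,2]<.06); f=c['frame'][m].astype(int); b=(f[:,0]-f[:,2]>6)
    print(n,m.sum(),'warm',b.sum(),'z of warm',np.percentile(P[m][b][:,2],[5,50,95]).round(3) if b.any() else '')
    m=((P>[.53,.06,.008])&(P<[.66,.114,.04])).all(-1); f=c['frame'][m].astype(int); print(' box bright',m.sum(),(f.min(1)>140).sum())
E
```

```text
t 23.8667 pos [ 0.4751 -0.0916  0.2667] turn [1.29 0.94 2.27] shift [ 0.0049  0.4581 -0.0667] w 0.009576546128193645 F [-0.4  0.6 -1.2] dq 0.041
[ 0.784  0.334 -0.87   2.088  0.372  0.853  1.243]
scene 118 warm 48 z of warm [0.014 0.022 0.029]
 box bright 91 0
side 22 warm 8 z of warm [0.025 0.025 0.029]
 box bright 43 0
wrist 608 warm 309 z of warm [0.019 0.026 0.029]
 box bright 841 220
```

View pics/k.png

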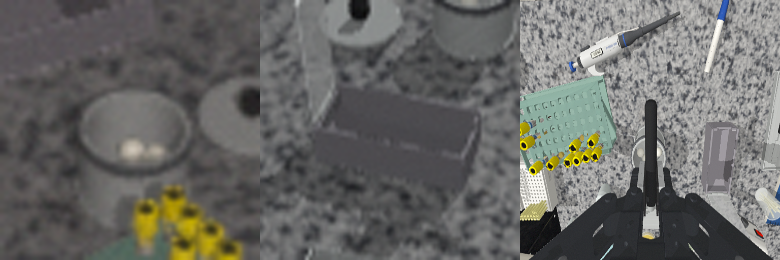

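Left crop: balls lying in the jar; middle and right: box empty. Return the scoop to the tray.

>>> carry_out:
  motion:
    - [1,0.9,2.2,0.001,0.03,0,0]
    - [0,0,0,0,0.038,0,0]
    - [0,0,0,0,0.038,0,0]
    - [0,0,0,0,0.038,0,0]
    - [0,0,0,0,0.038,0,0]
    - [0,0,0,0,0.038,0,0]
    - [0,0,0,0,0.038,0,0]
    - [0,0,0,0,0.038,0,0]
    - [0,0,0,0,0.038,0,0]
    - [0,0,0,0,0.03,0,0]

```text
time_s: 24.85
eef_pos: [0.4913, 0.2746, 0.2609]
eef_rot: [3.141, -0.016, 3.124]
ft_force: [-0.2, 0.5, -0.8]
grip_width: 0.0095
```

>>> carry_out:
  motion:
    - [0,0,0,0,0.02,-0.02,0]
    - [0,0,0,0,0,-0.03,0]
    - [0,0,0,0,0,0,0]
    - [0,0,0,0,0,0,0]

```text
time_s: 25.18
eef_pos: [0.4945, 0.3121, 0.2092]
eef_rot: [3.128, -0.018, 3.134]
ft_force: [0.7, 0.8, 0.8]
grip_width: 0.0092
```

```bash
python3 - <<'E'
from bp import *
delta((.480,.3665,.054),1)
s=robot.sense(); print(s['joint_pos'].round(3))
E
```

```text
t 25.1833 pos [0.4945 0.3121 0.2092] turn [-0.79 -1.06  1.43] shift [-0.0145  0.0544 -0.1552] w 0.009242705664649794 F [0.7 0.8 0.8] dq 0.073
[-0.053  0.565 -0.818  1.921  0.5    0.88   0.441]
```

>>> carry_out:
  motion:
    - [-0.8,-1,1.4,-0.012,0.03,0,0]
    - [0,0,0,-0.002,0.024,-0.01,0]
    - [0,0,0,0,0,-0.03,0]
    - [0,0,0,0,0,-0.03,0]
    - [0,0,0,0,0,-0.03,0]
    - [0,0,0,0,0,-0.02,0]
    - [0,0,0,0,0,0,0]
    - [0,0,0,0,0,0,0]

```text
time_s: 25.85
eef_pos: [0.4942, 0.3655, 0.0914]
eef_rot: [3.141, 0.008, 3.138]
ft_force: [0.4, 0.2, -0.9]
grip_width: 0.0093
```

```bash
python3 - <<'E'
from m import *
delta((.480,.3665,.0515),1)
c=cam('wrist'); handles(c)
E
```

```text
t 25.85 pos [0.4942 0.3655 0.0914] turn [-0.03  0.43  1.19] shift [-0.0142  0.001  -0.0399] w 0.009280602410720255 F [ 0.4  0.2 -0.9] dq 0.021
dark [406. 300.] 1226 z 0.1071 [0.4553 0.3665] 0.49 (np.float64(-0.0201), np.float64(0.0285))
dark [193. 311.] 940 z 0.0146 [0.4932 0.2602] -2.07 (np.float64(-0.031), np.float64(0.0358))
```

>>> carry_out:
  motion:
    - [0,0.4,1.2,-0.006,0.001,-0.014,0]
    - [0,0,0,0,0,-0.012,0]
    - [0,0,0,0,0,-0.007,0]
    - [0,0,0,0,0,-0.003,0]
    - [0,0,0,0,0,0,0]

```text
time_s: 26.32
eef_pos: [0.4921, 0.3675, 0.0578]
eef_rot: [3.136, 0.008, -3.126]
ft_force: [-0.9, -0.3, -0.3]
grip_width: 0.0092
```

```bash
python3 - <<'E'
from h import *
delta((.488,.3665,.0515),1)
E
```

```text
t 26.3167 pos [0.4921 0.3675 0.0578] turn [-0.34  0.44  0.12] shift [-0.0041 -0.001  -0.0063] w 0.009187869006405945 F [-0.9 -0.3 -0.3] dq 0.003
```

>>> carry_out:
  motion:
    - [-0.3,0.4,0,0,0,-0.004,0]
    - [0,0,0,0,0,-0.003,0]
    - [0,0,0,0,0,-0.001,0]
    - [0,0,0,0,0,0,0]

```text
time_s: 26.65
eef_pos: [0.4921, 0.3681, 0.0503]
eef_rot: [-3.141, 0.001, -3.126]
ft_force: [-0.3, -1.0, 1.6]
grip_width: 0.0093
```

```bash
python3 - <<'E'
from h import *
delta((.488,.3665,.0515),1)
E
```

```text
t 26.65 pos [0.4921 0.3681 0.0503] turn [0.01 0.06 0.1 ] shift [-0.0041 -0.0016  0.0012] w 0.009316135931061625 F [-0.3 -1.   1.6] dq 0.005
```

Touching (1.6 N). Release slowly and lift, then look at everything from above the lid/jar side.

>>> carry_out:
  motion:
    - [0,0,0,0,0,0,0.3]
    - [0,0,0,0,0,0,0.4]
    - [0,0,0,0,0,0.01,0.4]
    - [0,0,0,0,0,0.03,0.4]
    - [0,0,0,0,0,0.04,0.4]
    - [0,0,0,0,0,0.04,0.4]
    - [0,0,0,0,-0.02,0.04,0.4]
    - [0,0,0,0.01,-0.03,0.03,0.4]
    - [0,0,0,0.01,-0.035,0.02,0.4]
    - [0,0,0,0.01,-0.035,0,0.4]

```text
time_s: 27.48
eef_pos: [0.5164, 0.2602, 0.2706]
eef_rot: [3.13, 0.004, -3.103]
ft_force: [1.4, 1.0, -1.0]
grip_width: 0.0342
```

>>> carry_out:
  motion:
    - [0,0,0,0.012,-0.035,0,0.5]
    - [0,0,0,0.012,-0.035,0,0.5]
    - [0,0,0,0.012,-0.035,0,0.5]
    - [0,0,0,0.012,-0.035,0,0.5]
    - [0,0,0,0.012,-0.035,0,0.5]
    - [0,0,0,0.01,-0.035,0,0.5]
    - [0,0,0,0.01,-0.03,0,0.5]
    - [0,0,0,0,0,0,0.5]
    - [0,0,0,0,0,0,0.5]

```text
time_s: 28.23
eef_pos: [0.6014, -0.0007, 0.2825]
eef_rot: [3.134, 0.022, -3.113]
ft_force: [-0.6, 1.0, 0.0]
grip_width: 0.0429
```

```bash
cat > jl.py <<'E'
from h import *
def circ(P,m):
    n,l,st,ce=cv2.connectedComponentsWithStats(m.astype(np.uint8))
    if n<2: return None
    i=1+st[1:,4].argmax(); q=P[l==i]; (x,y),r=cv2.minEnclosingCircle((q[:,:2]*1000).astype(np.float32)); return round(x,1),round(y,1),round(r,1),int(st[i,4]),ce[i].round(0)
def jl(cams=('side','scene','wrist')):
    for n in cams:
        c=cam(n); P=pts(c); x,y,z=np.moveaxis(P,-1,0); d=c['frame'].astype(int).max(2)<70
        print(n,'jar',circ(P,(z>.064)&(z<.076)&(x>.48)&(x<.65)&(y>-.2)&(y<-.03)),
          'lid disc',circ(P,(z>.009)&(z<.018)&(x>.6)&(x<.78)&(y>-.17)&(y<.0)),'knob',circ(P,(z>.028)&(z<.045)&(x>.6)&(x<.78)&(y>-.17)&(y<.0)&d))
E
python3 - <<'E'
from jl import *
from m import handles
delta((.61,.02,.23),0); jl()
c=cam('side'); P=pts(c); f=c['frame'].astype(int).sum(2); x,y,z=np.moveaxis(P,-1,0)
m=(f<140)&(x>.4)&(x<.64)&(y>.2)&(y<.43)&(z>.005)&(z<.09); n,l,st,ce=cv2.connectedComponentsWithStats(m.astype(np.uint8))
for i in range(1,n):
    if st[i,4]>15: q=P[l==i]; print('handle',st[i,4],q.mean(0).round(3),q.max(0).round(3),q.min(0).round(3))
E
```

```text
t 28.2333 pos [ 0.6014 -0.0007  0.2825] turn [-0.46  1.25 -1.64] shift [ 0.0086  0.0207 -0.0525] w 0.04291351643940256 F [-0.6  1.   0. ] dq 0.061
side jar (570.7, -103.9, 47.5, 160, array([259., 179.])) lid disc (691.3, -79.6, 46.2, 273, array([225., 191.])) knob (690.9, -77.6, 10.9, 25, array([224., 186.]))
scene jar (565.6, -107.7, 48.5, 138, array([265., 200.])) lid disc (687.7, -83.6, 46.0, 252, array([290., 198.])) knob (688.2, -84.8, 12.1, 20, array([290., 194.]))
wrist jar (568.4, -106.0, 45.5, 1677, array([165., 127.])) lid disc (688.3, -81.5, 44.8, 2419, array([200., 205.])) knob (687.5, -80.8, 10.5, 187, array([197., 211.]))
handle 115 [0.507 0.259 0.014] [0.547 0.265 0.019] [0.466 0.25  0.008]
handle 145 [0.477 0.37  0.066] [0.516 0.375 0.071] [0.438 0.362 0.06 ]
```

>>> carry_out:
  motion:
    - [-0.4,1.2,-1.6,0.03,-0.025,0,0.5]
    - [0,0,0,0.03,-0.025,-0.01,0.5]
    - [0,0,0,0.025,-0.03,-0.03,0.5]
    - [0,0,0,0,0,-0.035,0.5]
    - [0,0,0,0,0,-0.035,0.5]
    - [0,0,0,0,0,-0.035,0.5]
    - [0,0,0,0,0,-0.03,0.5]
    - [0,0,0,0,0,-0.015,0.5]
    - [0,0,0,0,0,0,0.5]
    - [0,0,0,0,0,0,0.5]

```text
time_s: 29.27
eef_pos: [0.6844, -0.0523, 0.0936]
eef_rot: [3.134, 0.008, -3.1]
ft_force: [0.3, -0.4, 0.4]
grip_width: 0.0428
```

```bash
python3 - <<'E'
from jl import *
delta((.688,-.081,.0175),0); jl(('side','wrist'))
E
```

```text
t 29.2667 pos [ 0.6844 -0.0523  0.0936] turn [-0.43  0.44 -2.38] shift [ 0.0036 -0.0287 -0.0761] w 0.0428268394059908 F [ 0.3 -0.4  0.4] dq 0.016
side jar (571.1, -103.1, 47.1, 159, array([260., 179.])) lid disc (691.6, -79.4, 45.9, 281, array([225., 191.])) knob (690.8, -78.9, 12.6, 25, array([224., 186.]))
wrist jar (569.9, -106.5, 45.5, 4963, array([155.,  61.])) lid disc (688.3, -81.5, 44.4, 8169, array([220., 198.])) knob (687.9, -81.0, 10.8, 693, array([217., 211.]))
```

>>> carry_out:
  motion:
    - [-0.4,0.4,-2.4,0.003,-0.024,0,0.5]
    - [0,0,0,0,-0.005,-0.015,0.5]
    - [0,0,0,0,-0.001,-0.02,0.5]
    - [0,0,0,0,-0.001,-0.012,0.5]
    - [0,0,0,0,0,0,0.5]
    - [0,0,0,0,0,0,0.5]

```text
time_s: 29.87
eef_pos: [0.6961, -0.0859, 0.0563]
eef_rot: [-3.14, 0.022, 3.136]
ft_force: [0.3, 0.9, 0.4]
grip_width: 0.0428
```

```bash
python3 - <<'E'
from h import *
delta((.688,-.081,.0175),0)
E
```

```text
t 29.8667 pos [ 0.6961 -0.0859  0.0563] turn [0.08 1.25 0.3 ] shift [-0.0081  0.0049 -0.0388] w 0.04279198389728968 F [0.3 0.9 0.4] dq 0.009
```

>>> carry_out:
  motion:
    - [0,1.2,0.3,-0.007,0.005,-0.004,0.5]
    - [0,0,0,-0.002,0,-0.012,0.5]
    - [0,0,0,-0.001,0,-0.01,0.5]
    - [0,0,0,0,0,-0.005,0.5]
    - [0,0,0,0,0,0,0.5]

```text
time_s: 30.28
eef_pos: [0.6861, -0.0788, 0.025]
eef_rot: [-3.141, 0.002, -3.14]
ft_force: [0.1, -0.7, 0.1]
grip_width: 0.0428
```

```bash
python3 - <<'E'
from h import *
delta((.688,-.081,.0175),0)
E
```

```text
t 30.2833 pos [ 0.6861 -0.0788  0.025 ] turn [ 0.01  0.12 -0.11] shift [ 0.0019 -0.0022 -0.0075] w 0.04280189339069956 F [ 0.1 -0.7  0.1] dq 0.007
```

>>> carry_out:
  motion:
    - [0,0,0,0.002,-0.002,-0.005,0.5]
    - [0,0,0,0,0,-0.001,0]
    - [0,0,0,0,0,0,0]
    - [0,0,0,0,0,0,0]
    - [0,0,0,0,0,0,0]
    - [0,0,0,0,0,0,0]
    - [0,0,0,0,0,0.01,0]
    - [0,0,0,0,0,0.02,0]
    - [0,0,0,0,0,0.02,0]
    - [0,0,0,0,0,0,0]

```text
time_s: 31.12
eef_pos: [0.6866, -0.0808, 0.0693]
eef_rot: [3.142, -0.002, -3.139]
ft_force: [1.1, 0.5, -1.0]
grip_width: 0.0196
```

```bash
python3 - <<'E'
from h import *
delta((.688,-.081,.0175),0)
c=cam('side'); P=pts(c); x,y,z=np.moveaxis(P,-1,0); m=(z>.045)&(z<.09)&(x>.63)&(x<.75)&(y>-.13)&(y<-.03)
k=m&(c['frame'].min(2)>90); q=P[k]; print(k.sum(),np.percentile(q,[2,50,98],0).round(4)); A=np.c_[q[:,:2],np.ones(len(q))]
mm=(q[:,2]>.05)&(q[:,2]<.075); print(np.linalg.lstsq(A[mm],q[mm,2],rcond=None)[0])
E
```

```text
t 31.1167 pos [ 0.6866 -0.0808  0.0693] turn [-0.   -0.14 -0.15] shift [ 0.0014 -0.0002 -0.0518] w 0.019643169311993062 F [ 1.1  0.5 -1. ] dq 0.028
270 [[ 0.6485 -0.1154  0.06  ]
 [ 0.6795 -0.0677  0.0648]
 [ 0.7273 -0.0374  0.0749]]
[ 0.00167578 -0.01389277  0.06258989]
```

>>> carry_out:
  motion:
    - [0,0,0,0,0,0.025,0]
    - [0,0,0,0,0,0.03,0]
    - [0,0,0,-0.02,-0.005,0.01,0]
    - [0,0,0,-0.03,-0.008,0,0]
    - [0,0,0,-0.03,-0.008,0,0]
    - [0,0,0,-0.025,-0.004,0,0]
    - [0,0,0,-0.01,0,0,0]
    - [0,0,0,0,0,0,0]
    - [0,0,0,0,0,0,0]

```text
time_s: 31.92
eef_pos: [0.5615, -0.1081, 0.1288]
eef_rot: [-3.141, -0.012, -3.14]
ft_force: [0.5, -0.2, -1.1]
grip_width: 0.0197
```

```bash
python3 - <<'E'
from jl import *
delta((.5688,-.106,.105),0)
c=cam('wrist'); P=pts(c); x,y,z=np.moveaxis(P,-1,0); print('jar',circ(P,(z>.064)&(z<.076)&(x>.48)&(x<.65)&(y>-.2)&(y<-.03)))
for n in('side','scene'):
    c=cam(n);P=pts(c); x,y,z=np.moveaxis(P,-1,0); print(n,'jar',circ(P,(z>.064)&(z<.076)&(x>.48)&(x<.65)&(y>-.2)&(y<-.03)),'disc',circ(P,(z>.105)&(z<.145)&(x>.5)&(x<.66)&(y>-.18)&(y<-.03)&(c['frame'].min(2)>85)))
E
```

```text
t 31.9167 pos [ 0.5615 -0.1081  0.1288] turn [ 0.03 -0.69 -0.1 ] shift [ 0.0073  0.0021 -0.0238] w 0.01970902819471232 F [ 0.5 -0.2 -1.1] dq 0.025
jar (543.6, -104.2, 37.4, 936, array([265., 169.]))
side jar (570.8, -103.4, 46.2, 121, array([259., 181.])) disc (565.2, -105.7, 46.1, 300, array([262., 167.]))
scene jar (565.7, -110.2, 46.1, 89, array([265., 204.])) disc (561.3, -110.4, 45.9, 266, array([263., 192.]))
```

>>> carry_out:
  motion:
    - [0,-0.7,0,0.006,0.002,-0.006,0]
    - [0,0,0,0.001,0,-0.012,0]
    - [0,0,0,0,0,-0.004,0]
    - [0,0,0,0,0,0,0]

```text
time_s: 32.4
eef_pos: [0.5761, -0.1035, 0.1049]
eef_rot: [3.139, 0.009, -3.139]
ft_force: [-0.5, 0.8, -0.8]
grip_width: 0.0196
```

```bash
python3 - <<'E'
from jl import *
delta((.568,-.106,.085),0)
for n in('side','scene'):
    c=cam(n);P=pts(c); x,y,z=np.moveaxis(P,-1,0); print(n,'disc',circ(P,(z>.093)&(z<.113)&(x>.5)&(x<.66)&(y>-.18)&(y<-.03)&(c['frame'].min(2)>85)))
E
```

```text
t 32.4 pos [ 0.5761 -0.1035  0.1049] turn [-0.17  0.5  -0.16] shift [-0.0081 -0.0025 -0.0199] w 0.01955288506125881 F [-0.5  0.8 -0.8] dq 0.024
side disc (579.5, -99.8, 45.0, 286, array([257., 173.]))
scene disc (573.9, -105.9, 46.8, 256, array([266., 195.]))
```

>>> carry_out:
  motion:
    - [0,0.5,0,-0.006,-0.003,0,0]
    - [0,0,0,-0.001,0,-0.003,0]
    - [0,0,0,0,0,0,0]
    - [0,0,0,0,0,0,0]

```text
time_s: 32.83
eef_pos: [0.5682, -0.107, 0.1024]
eef_rot: [3.139, -0.001, -3.139]
ft_force: [-0.5, 0.2, -1.4]
grip_width: 0.0197
```

```bash
python3 - <<'E'
from jl import *
delta((.568,-.106,.085),0)
for n in('side','scene'):
    c=cam(n);P=pts(c); x,y,z=np.moveaxis(P,-1,0); print(n,'disc',circ(P,(z>.088)&(z<.109)&(x>.5)&(x<.66)&(y>-.18)&(y<-.03)&(c['frame'].min(2)>85)))
E
```

```text
t 32.8333 pos [ 0.5682 -0.107   0.1024] turn [-0.15 -0.06 -0.15] shift [-0.0002  0.001  -0.0174] w 0.019721775348537203 F [-0.5  0.2 -1.4] dq 0.008
side disc (570.4, -104.5, 45.6, 286, array([260., 173.]))
scene disc (565.8, -111.8, 45.6, 259, array([264., 197.]))
```

Aligned to about a millimetre. Lower in small rows (seated at TCP z ≈ 0.081).

>>> carry_out:
  motion:
    - [0,0,0,0,0.001,-0.007,0]
    - [0,0,0,0,0,-0.006,0]
    - [0,0,0,0,0,-0.003,0]
    - [0,0,0,0,0,0,0]

```text
time_s: 33.27
eef_pos: [0.5688, -0.1059, 0.0855]
eef_rot: [3.139, 0.001, -3.139]
ft_force: [-0.6, 0.6, -0.4]
grip_width: 0.0199
```

```bash
python3 - <<'E'
from h import *
delta((.568,-.106,.0807),0)
E
```

```text
t 33.2667 pos [ 0.5688 -0.1059  0.0855] turn [-0.14  0.04 -0.14] shift [-0.0008 -0.0001 -0.0048] w 0.01990572388370017 F [-0.6  0.6 -0.4] dq 0.003
```

Plug is 3 mm inside the mouth with no force; finish.

>>> carry_out:
  motion:
    - [0,0,0,0,0,-0.003,0]
    - [0,0,0,0,0,-0.002,0]
    - [0,0,0,0,0,0,0]

```text
time_s: 33.52
eef_pos: [0.5688, -0.1057, 0.0801]
eef_rot: [3.14, -0.0, -3.139]
ft_force: [-1.0, -1.1, 3.1]
grip_width: 0.0195
```

```bash
python3 - <<'E'
from h import *
delta((.568,-.106,.0807),0)
E
```

```text
t 33.5167 pos [ 0.5688 -0.1057  0.0801] turn [-0.11 -0.01 -0.15] shift [-0.0008 -0.0003  0.0006] w 0.019544898119469547 F [-1.  -1.1  3.1] dq 0.003
```

>>> carry_out:
  motion:
    - [0,0,0,0,0,0,0.4]
    - [0,0,0,0,0,0,0.4]
    - [0,0,0,0,0,0.01,0.4]
    - [0,0,0,0,0,0.03,0.4]
    - [0,0,0,0,0,0.04,0]
    - [0,0,0,0,0,0.04,0]
    - [0,0,0,0,0,0.04,0]
    - [0,0,0,0,0,0,0]

```text
time_s: 34.18
eef_pos: [0.5674, -0.1035, 0.2478]
eef_rot: [3.136, -0.003, -3.135]
ft_force: [1.5, 1.6, 0.4]
grip_width: -0.0003
```

```bash
python3 - <<'E'
from jl import *
import pickle
from lid import lid
delta((.73,.087,.25),0); lid()
c=cam('scene'); P2=pts(c); d=cam('side'); P3=pts(d); c1=pickle.load(open('w1.pkl','rb')); P1=pts(c1)
for n,c,P in(('scene',c,P2),('side',d,P3)):
    x,y,z=np.moveaxis(P,-1,0); print(n,'disc',circ(P,(z>.071)&(z<.083)&(x>.5)&(x<.66)&(y>-.18)&(y<-.03)),'zmed',np.nanmedian(z[(np.hypot(x-.57,y+.105)<.04)&(z>.06)&(z<.09)]))
H={}
for P in(P1,P2,P3):
    for q in P.reshape(-1,3):
        if .68<q[0]<.84 and 0<q[1]<.22 and q[2]<.25: k=(int(q[0]/.02),int(q[1]/.02)); H.setdefault(k,[]).append(q[2])
for i in range(34,42): print(round(i*.02,2),[round(float(np.percentile(H[(i,j)],90)),2) if (i,j) in H else None for j in range(0,11)])
E
```

```text
t 34.1833 pos [ 0.5674 -0.1035  0.2478] turn [-0.3  -0.16 -0.35] shift [0.1626 0.1905 0.0022] w -0.00029423302987402266 F [1.5 1.6 0.4] dq 0.06
lid n 297 ang [1.58 1.6  1.61]
scene disc (568.2, -108.3, 46.3, 299, array([264., 200.])) zmed 0.07540848732785177
side disc (571.8, -103.6, 46.6, 309, array([259., 178.])) zmed 0.07579099191402544
0.68 [0.0, 0.0, 0.0, 0.0, 0.0, 0.0, 0.0, 0.0, 0.0, 0.0, 0.05]
0.7 [0.0, 0.0, 0.0, 0.0, 0.0, 0.0, 0.0, 0.0, 0.0, 0.0, 0.06]
0.72 [0.0, 0.0, 0.0, 0.0, 0.0, 0.0, 0.0, 0.0, 0.0, 0.0, 0.0]
0.74 [0.0, 0.0, 0.0, 0.0, 0.0, 0.0, 0.06, 0.07, 0.06, 0.05, 0.0]
0.76 [0.0, 0.0, 0.0, 0.0, 0.0, 0.06, 0.08, 0.08, 0.08, 0.07, 0.06]
0.78 [0.01, 0.01, 0.0, 0.0, 0.03, 0.07, 0.08, 0.08, 0.08, 0.08, 0.08]
0.8 [0.02, 0.02, 0.02, 0.0, 0.07, 0.08, 0.08, 0.07, 0.07, 0.08, 0.08]
0.82 [0.02, 0.02, 0.02, 0.03, 0.08, 0.08, 0.07, 0.07, 0.08, 0.07, 0.08]
```

>>> carry_out:
  motion:
    - [0,0,0,0.03,0,0.01,0]
    - [0,0,0,0.035,0.01,0,0]
    - [0,0,0,0.035,0.02,0,0]
    - [0,0,0,0.035,0.02,0,0]
    - [0,0,0,0.03,0.03,0,0]
    - [0,0,0,0,0.035,0,0]
    - [0,0,0,0,0.035,0,0]
    - [0,0,0,0,0.03,0,0]
    - [0,0,0,0,0,0,0]
    - [0,0,0,0,0,0,0]

```text
time_s: 35.17
eef_pos: [0.7164, 0.0742, 0.2225]
eef_rot: [-3.137, -0.065, 3.14]
ft_force: [0.2, -1.3, -0.5]
grip_width: 0.0001
```

```bash
python3 - <<'E'
from h import *
delta((.73,.087,.15),0)
E
```

```text
t 35.1667 pos [0.7164 0.0742 0.2225] turn [ 0.26 -3.71  0.07] shift [ 0.0136  0.0128 -0.0725] w 8.966569881817125e-05 F [ 0.2 -1.3 -0.5] dq 0.062
```

>>> carry_out:
  motion:
    - [0.3,-3.7,0,0.015,0.012,0,0]
    - [0,0,0,0.002,0,-0.02,0]
    - [0,0,0,0,0,-0.03,0]
    - [0,0,0,0,0,-0.02,0]
    - [0,0,0,0,0,0,0]

```text
time_s: 35.58
eef_pos: [0.7303, 0.0834, 0.1429]
eef_rot: [-3.138, -0.007, -3.142]
ft_force: [0.9, -0.1, 0.0]
grip_width: 0.0002
```

```bash
python3 - <<'E'
from h import *
delta((.69,.087,.155),0)
E
```

```text
t 35.5833 pos [0.7303 0.0834 0.1429] turn [ 0.2 -0.4 -0. ] shift [-0.0403  0.0036  0.0121] w 0.00016343010027961374 F [ 0.9 -0.1  0. ] dq 0.023
```

>>> carry_out:
  motion:
    - [0.2,-0.4,0,-0.02,0.003,0,0]
    - [0,0,0,-0.02,0,0,0]
    - [0,0,0,-0.012,0,0,0]
    - [0,0,0,-0.012,0,-0.001,0]
    - [0,0,0,-0.012,0,-0.003,0]
    - [0,0,0,-0.008,0,-0.003,0]
    - [0,0,0,0,0,0,0]

```text
time_s: 36.17
eef_pos: [0.6433, 0.0778, 0.1322]
eef_rot: [-3.139, -0.004, 3.132]
ft_force: [0.0, -1.6, 0.1]
grip_width: -0.0005
```

```bash
python3 - <<'E'
from lid import *
delta((.62,.087,.123),0); lid()
E
```

```text
t 36.1667 pos [0.6433 0.0778 0.1322] turn [ 0.17 -0.23  0.56] shift [-0.0233  0.0092 -0.0092] w -0.0004883805588661225 F [ 0.  -1.6  0.1] dq 0.023
lid n 178 ang [1.18 1.29 1.39]
```

>>> carry_out:
  motion:
    - [0,0,0.5,-0.01,0.005,-0.003,0]
    - [0,0,0,-0.012,0.002,-0.006,0]
    - [0,0,0,-0.01,0,-0.01,0]
    - [0,0,0,-0.01,0,-0.012,0]
    - [0,0,0,-0.006,0,-0.012,0]
    - [0,0,0,0,0,0,0]

```text
time_s: 36.72
eef_pos: [0.5988, 0.0837, 0.0901]
eef_rot: [-3.138, 0.005, 3.137]
ft_force: [-0.6, -0.9, -0.1]
grip_width: 0.0002
```

```bash
python3 - <<'E'
from lid import *
delta((.585,.087,.0755),0); lid()
E
```

```text
t 36.7167 pos [0.5988 0.0837 0.0901] turn [0.2  0.26 0.27] shift [-0.0138  0.0033 -0.0146] w 0.00016028605841143732 F [-0.6 -0.9 -0.1] dq 0.022
lid n 393 ang [0.52 0.54 0.94]
```

>>> carry_out:
  motion:
    - [0,0,0,-0.008,0.002,-0.008,0]
    - [0,0,0,-0.006,0,-0.01,0]
    - [0,0,0,-0.006,0,-0.01,0]
    - [0,0,0,-0.004,0,-0.008,0]
    - [0,0,0,0,0,-0.004,0]
    - [0,0,0,0,0,0,0]

```text
time_s: 37.27
eef_pos: [0.5798, 0.0883, 0.0517]
eef_rot: [3.141, 0.016, 3.135]
ft_force: [-0.3, 0.4, -0.1]
grip_width: -0.0
```

```bash
python3 - <<'E'
from h import *
delta((.575,.087,.045),0)
E
```

```text
t 37.2667 pos [0.5798 0.0883 0.0517] turn [-0.01  0.9   0.36] shift [-0.0048 -0.0013 -0.0067] w -3.274602903908073e-05 F [-0.3  0.4 -0.1] dq 0.004
```

Press down to the stop until the force shows.

>>> carry_out:
  motion:
    - [0,0.9,0,-0.01,-0.001,-0.002,0]
    - [0,0,0,-0.01,0,-0.003,0]
    - [0,0,0,0,0,-0.003,0]
    - [0,0,0,0,0,-0.002,0]
    - [0,0,0,0,0,-0.002,0]

```text
time_s: 37.68
eef_pos: [0.5597, 0.0882, 0.0458]
eef_rot: [-3.137, 0.004, 3.135]
ft_force: [-1.9, -1.9, 12.6]
grip_width: -0.0002
```

```bash
python3 - <<'E'
from h import *
delta((.56,.087,.045),0)
E
```

```text
t 37.6833 pos [0.5597 0.0882 0.0458] turn [0.24 0.23 0.39] shift [ 0.0003 -0.0012 -0.0008] w -0.00017779398112236026 F [-1.9 -1.9 12.6] dq 0.035
```

12.6 N at z = 0.046: the lid is on its stop. Lift away and check everything.

>>> carry_out:
  motion:
    - [0,0,0,0,0,0.005,0]
    - [0,0,0,0,0,0.03,0]
    - [0,0,0,0,0,0.04,0]
    - [0,0,0,0,0,0.04,0]
    - [0,0,0,0,0,0.04,0]
    - [0,0,0,0,0,0.04,0]
    - [0,0,0,-0.02,0,0.03,0]
    - [0,0,0,-0.02,0,0.02,0]
    - [0,0,0,0,0,0,0]
    - [0,0,0,0,0,0,0]

```text
time_s: 38.52
eef_pos: [0.5102, 0.0883, 0.3015]
eef_rot: [-3.133, -0.001, 3.138]
ft_force: [0.4, 0.4, -0.4]
grip_width: -0.0
```

```bash
python3 - <<'E'
from jl import *
delta((.56,.087,.3),0)
for n in('side','scene','wrist'):
    c=cam(n); P=pts(c); x,y,z=np.moveaxis(P,-1,0); f=c['frame'].astype(int)
    print(n,'jar lid disc',circ(P,(z>.071)&(z<.083)&(x>.48)&(x<.68)&(y>-.2)&(y<-.0)),'low ring',circ(P,(z>.058)&(z<.07)&(x>.48)&(x<.68)&(y>-.2)&(y<-.0)),'zdisc',np.nanmedian(z[(np.hypot(x-.57,y+.105)<.038)&(z>.05)&(z<.1)]).round(4),'knob',circ(P,(z>.09)&(z<.105)&(x>.5)&(x<.65)&(y>-.17)&(y<-.04)))
    for a in(.53,.57,.61): m=(x>a)&(x<a+.04)&(y>.07)&(y<.105)&(z>.0)&(z<.1); print('  boxlid',a,m.sum(),np.nanmedian(z[m]).round(4) if m.any() else '')
    print('  bottle',circ(P,(z>.05)&(z<.07)&(x>.64)&(x<.73)&(y>-.3)&(y<-.2)))
    m=(f.sum(2)<140)&(x>.4)&(x<.64)&(y>.2)&(y<.43)&(z>.005)&(z<.09); k=cv2.connectedComponentsWithStats(m.astype(np.uint8))
    for i in range(1,k[0]):
        if k[2][i,4]>15: q=P[k[1]==i]; print('  handle',q.mean(0).round(3),q.max(0).round(3),q.min(0).round(3))
E
```

```text
t 38.5167 pos [0.5102 0.0883 0.3015] turn [ 0.47 -0.05  0.22] shift [ 0.0498 -0.0013 -0.0015] w -4.563435310314688e-05 F [ 0.4  0.4 -0.4] dq 0.063
side jar lid disc (571.4, -102.4, 45.7, 310, array([259., 178.])) low ring (567.8, -93.4, 42.5, 63, array([260., 186.])) zdisc 0.076 knob (571.8, -101.7, 10.9, 28, array([259., 173.]))
  boxlid 0.53 106 0.0457
  boxlid 0.57 106 0.0458
  boxlid 0.61 106 0.0455
  bottle (686.6, -247.2, 13.3, 23, array([239., 153.]))
  handle [0.507 0.259 0.013] [0.548 0.266 0.018] [0.466 0.251 0.008]
  handle [0.477 0.37  0.066] [0.516 0.375 0.069] [0.438 0.363 0.061]
scene jar lid disc (566.2, -107.7, 47.3, 301, array([265., 200.])) low ring (564.8, -113.1, 44.7, 60, array([264., 207.])) zdisc 0.0754 knob (567.9, -109.3, 11.2, 26, array([265., 195.]))
  boxlid 0.53 63 0.0449
  boxlid 0.57 62 0.0448
  boxlid 0.61 58 0.0445
  bottle (679.6, -251.0, 14.0, 34, array([312., 219.]))
  handle [0.471 0.362 0.062] [0.507 0.371 0.071] [0.436 0.353 0.052]
  handle [0.513 0.249 0.012] [0.542 0.254 0.016] [0.483 0.243 0.007]
wrist jar lid disc (568.4, -105.9, 45.5, 3074, array([113., 203.])) low ring (558.8, -94.1, 42.6, 211, array([133., 185.])) zdisc 0.0767 knob (568.6, -105.0, 10.9, 263, array([105., 211.]))
  boxlid 0.53 687 0.0469
  boxlid 0.57 627 0.0469
  boxlid 0.61 310 0.0467
  bottle (682.7, -247.7, 11.0, 208, array([ 35., 272.]))
  handle [0.475 0.365 0.065] [0.515 0.373 0.071] [0.436 0.36  0.057]
  handle [0.505 0.256 0.015] [0.545 0.262 0.019] [0.464 0.249 0.009]
```

```bash
python3 -c "
from cell import robot
print(robot.hand_in())"
```

```text
the job is handed in; nothing more can be done
None
```

The job is done and handed in at about 38.5 s of the 208 s allowed; the hand-in itself gives no verdict.

**What I did:**
- I pried the box lid up with the spatula blade and pushed it to about 1.6 rad with the blade.
- I scooped the five balls visible in the box in one pass and tipped them into the jar. The fingers only ever held the scoop handle.
- I laid both tools back on the tray, seated the knobbed lid on the jar and shut the box with closed fingers.

**Last checks:**
- **Balls:** after tipping, balls were visible in the jar, the box was empty in the side and wrist views, and no ball showed outside the jar. I counted five in the scoop but did not count them again inside the jar. The jar lid is now on, so that cannot be checked again.
- **Jar lid:** the disc top is at 75–77 mm (76 expected) and level with the jar ring. Its centre agrees with the jar's within about 2 mm in each camera.
- **Box lid:** it took 12.6 N against its stop, and its surface is flat at 45–47 mm, flush with the walls.
- **Tools:** the scoop and spatula handles lie on the tray at their resting heights. The spatula tip and scoop lip should be inside the rim, worked out from where the handles lie.
- **Bottle and gripper:** the bottle has not moved, and the gripper is clear at 0.30 m.

**Disagreement:** the scene camera reads positions 3–5 mm off the side and wrist cameras. I used the wrist camera's values, and camera-to-camera differences for placing the lid.

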